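Lay out the fish cakes and run the tray sealer

ROBOT

A 7-joint arm with a two-finger parallel gripper is mounted at the origin on the work surface. World frame = base frame: x ahead of the robot, y to its left, z up, the work surface at z = 0. Lengths are in m, angles in rad, forces in N, time in s.
With the tool pointing down it reaches from about 0.375 to 0.925 m from the base axis. Payload 3.1 kg.
Tool frame: the origin (TCP) lies on the centre line of the jaws, within the pads' length; the fingertips stand 8 mm ahead of it and the grasp point (between the pads) lies 11 mm behind it; z points along the fingers, y is the line along which they close (so a half turn about z gives the same grasp; the last joint's range is limited). The gripper opens to 85 mm and grips with 20 to 120 N. Pads are 22 mm wide; open, the fingers measure 114 mm over their backs; the gripper's body (76 mm by 85 mm) begins 54 mm behind the grasp point. The pads swing forward as they close: fully open they stand 13 mm farther back than shut.
Start: joints at [1.044, 0.383, 0.044, 1.598, -0.018, 1.161, -0.05], TCP at [0.27, -0.591, 0.211] pointing down, gripper open.
Joint ranges: [-2.61, 2.61], [-0.41, 2.15], [-1.48, 1.57], [0, 2.5], [-1.57, 4.71], [0.05, 1.97], [-2.85, 2.85]. Speed limits (rad/s): [2.79, 2.79, 3.14, 3.14, 3.14, 3.14, 3.14].

INTERFACE

Orientations are given as [roll, pitch, yaw] about the fixed x, y, z axes, in that order (R = Rz(yaw) Ry(pitch) Rx(roll)).
In Python, from rig import manip gives the robot as it stands.
- The arm moves only by the tool apply_moves, never from a script. Its argument "rows" is a list that holds one entry, the list of rows, each a list of 7 numbers: the opening, from 0 (shut) to 1 (fully open), then the shift along the tool's x, y, z as a fraction of full scale, then the turn, a rotation vector about the tool's x, y, z as a fraction of full scale. A call has 1 to 20 rows; each row is the pose to reach, as a shift and turn from the pose commanded when the call began, along the tool's axes at that moment; what a row does not reach only later rows make up. Full scale, the value 1, is 50 cm for a shift and 30 degrees for a turn. A row lasts 1/10 s, in which the tool goes at most 50 mm and 8.59 degrees, less where a joint would pass 70% of its speed; a pose out of reach is approached as far as the arm can. A call with a number of a shift or a turn outside -1 to 1 is refused whole. A call with a gripper value outside its range is refused whole. The fingers move at their own pace and stop on an object; "newtons" is the grip in N (left out, the last holds). Time passes only in rows, so rows that repeat a pose let the fingers close. It gives the time, the measured TCP pose, the force, the opening and the grip force at its end, in the units of the state.
- manip.state(): the state, without advancing time (a new reading comes with each control period).
- manip.get_image(name): name is "side" or "top" or "wrist"; returns a dict with "image" (420x560x3 uint8, red, green, blue), "z_map" (420x560 float32, m along the optical axis (not along the pixel's ray), 0 where there is no reading), "fovy" (degrees; the focal length in pixels is half the picture's height over the tangent of half this angle, whatever the lens; pixels are square), "cx", "cy" (the principal point, pixels), "k1" (the pictures are not rectified: a ray, as slopes to the right and down, at radius r is drawn at 1 + k1 r^2 times it, then the intrinsics apply), "world_to_cam" (4x4, takes a point from world to camera coordinates). Camera axes: x right, y down, z forward; pixel columns grow to the right and rows downward; lengths in m; the calibration is good to about 2 mm. A picture is of the moment at which its call begins.
- manip.close_job(): hands the job in; it is judged then, once.
The state is a dict: "time": time; "q": joint angles; "joint_vel": joint speeds; "effort": joint torques, N m; "ee_pos": TCP position; "orientation": TCP orientation; "force": force on the tool from outside, world axes, zero at the start; "moment": the same for the moment, N m; "width": finger opening in m; "gripper_force": force on a finger pad.
Only numpy, scipy, OpenCV 4.12 (cv2) and the standard library are available. Lean on these libraries where they do the work, as an engineer would, in place of code of your own. Each camera call takes 0.05 s, during which the arm holds its last target. There are 200 camera calls.

TASK

Lay every fish-shaped cake from the cooling board flat on the bed of the tray sealer, one squarely inside each outline (any outlines will do), nose towards the front edge of the bed and tail towards the hood. Only once they all lie there and you have let go, turn the isolator handle on, push the pedal right down to its stop and hold it there for two seconds so that the hood shuts over the complete row, let the pedal come up, and turn the isolator fully off again. Never work the pedal with the isolator off, leave the small dish, the tin and everything else on the bench where they are, and put back any cake that gets knocked out of its outline.

Things in the scene. Friction and masses are not known exactly. Their poses are not given: they have to be found in the camera images.
- sealer: Tray sealer, fixed, left or right of the robot's middle line: flat white bed 376 mm wide (y), top 20 mm above the bench, front edge 85 mm before the origin. Origin at bench level under the middle of the row; x points to the hood, y along the row. A clear hood (366 mm wide, top 180 mm above the bench) stands open, leaning back, beyond x = +85 mm; the pedal shuts it over the row.
- board: Cooling board of pale wood, 260 (x) x 320 (y) x 10 mm, fixed; origin under its centre, top at 10 mm. The cakes start on it.
- hood_edge (a point): Middle of the hood's hinge line, along the far edge of the bed, 85 mm beyond the middle of the row: the tails point to that edge.
- pedal (a joint): Angle of the spring pedal, rad: 0 at rest, 0.36 at its stop. Ribbed aluminium plate 108 x 58 mm on a dark steel stand (125 x 70 mm), fixed on its own in the middle of the bench, near or far. Hinged along the edge away from the robot; the near end is raised and goes down some 35 mm. Springs back by itself; takes about 7 N to start, 9 N at the stop.
- pedal_pad (a point): Where to press: on the upper face of the pedal plate, 85 mm from its hinge, 23 mm from the free end; moves with it. About 55 mm above the bench at rest, 25.5 mm at the stop. At rest its x axis is level and points to the hinge.
- isolator (a joint): Angle of the isolator's handle, rad: 0 = off, 1.4 = on, against end stops; turns clockwise seen from above to on. Stays where left; about 0.12 N m to turn. It may start up to 0.06 from off.
- isolator_grip (a point): Isolator handle: upright black bar 84 mm long, 16 wide, 36 tall, turning about the vertical axis through this point, 16 mm below the bar's top (82 mm above the bench). x along the bar; at off it points roughly away from the robot. It sits on a disc (radius 28 mm, top 62 mm above the bench) on a fixed grey box 92 x 92 x 50 mm mid-bench, near or far, the pedal at the other spot.
- place1 (a point): Centre of place 1 of the row, on the bed's top (20 mm above the bench): a grey outline 114 x 56 mm, long side along the sealer's x. Places are 72 mm apart along the sealer's y, 1 at its -y end.
- place2 (a point): Centre of place 2 of the row, on the bed's top (20 mm above the bench): a grey outline 114 x 56 mm, long side along the sealer's x. Places are 72 mm apart along the sealer's y, 1 at its -y end.
- place3 (a point): Centre of place 3 of the row, on the bed's top (20 mm above the bench): a grey outline 114 x 56 mm, long side along the sealer's x. Places are 72 mm apart along the sealer's y, 1 at its -y end.
- place4 (a point): Centre of place 4 of the row, on the bed's top (20 mm above the bench): a grey outline 114 x 56 mm, long side along the sealer's x. Places are 72 mm apart along the sealer's y, 1 at its -y end.
- place5 (a point): Centre of place 5 of the row, on the bed's top (20 mm above the bench): a grey outline 114 x 56 mm, long side along the sealer's x. Places are 72 mm apart along the sealer's y, 1 at its -y end.
- cake1: Golden-brown fish-shaped cake, rigid, 96 mm long, 24 mm thick, about 70 g. Origin on its underside at mid-length; x axis points to the tail (forked, 32 mm wide, ends 49 mm from the origin); the nose is 47 mm the other way. Widest (40 mm) from 21 mm on the nose side to 13 mm on the tail side: grip there, or across the 20 mm wide nose. May be absent.
- cake2: Golden-brown fish-shaped cake, rigid, 96 mm long, 24 mm thick, about 70 g. Origin on its underside at mid-length; x axis points to the tail (forked, 32 mm wide, ends 49 mm from the origin); the nose is 47 mm the other way. Widest (40 mm) from 21 mm on the nose side to 13 mm on the tail side: grip there, or across the 20 mm wide nose. May be absent.
- cake3: Golden-brown fish-shaped cake, rigid, 96 mm long, 24 mm thick, about 70 g. Origin on its underside at mid-length; x axis points to the tail (forked, 32 mm wide, ends 49 mm from the origin); the nose is 47 mm the other way. Widest (40 mm) from 21 mm on the nose side to 13 mm on the tail side: grip there, or across the 20 mm wide nose. May be absent.
- cake4: Golden-brown fish-shaped cake, rigid, 96 mm long, 24 mm thick, about 70 g. Origin on its underside at mid-length; x axis points to the tail (forked, 32 mm wide, ends 49 mm from the origin); the nose is 47 mm the other way. Widest (40 mm) from 21 mm on the nose side to 13 mm on the tail side: grip there, or across the 20 mm wide nose. May be absent.
- cake5: Golden-brown fish-shaped cake, rigid, 96 mm long, 24 mm thick, about 70 g. Origin on its underside at mid-length; x axis points to the tail (forked, 32 mm wide, ends 49 mm from the origin); the nose is 47 mm the other way. Widest (40 mm) from 21 mm on the nose side to 13 mm on the tail side: grip there, or across the 20 mm wide nose. May be absent.
- ramekin: Bystander, to be left alone: small white round dish, 60 mm across, 36 mm high, standing among the cakes at the middle of the board's far side.
- tin: Bystander, to be left alone: plain steel tin 60 mm across, 60 mm high, beyond the pedal and the isolator.

How it is judged:
On the way, in this order (a step that is already met when the one before it is completed fails the run):
1. every cake lies flat in an outline, nose to the front, released, with the isolator off and the pedal up ((horizontal distance between cake1 and place1 below 0.013 m or horizontal distance between cake1 and place2 below 0.013 m or horizontal distance between cake1 and place3 below 0.013 m or horizontal distance between cake1 and place4 below 0.013 m or horizontal distance between cake1 and place5 below 0.013 m) and angle between the x axis of each of cake1, cake2, cake3, cake4, cake5 and the x axis of sealer, either way round below 0.22 rad and x of hood_edge in the frame of cake1 above 0.03 m and z of each of cake1, cake2, cake3, cake4, cake5 in the frame of sealer below 0.03 m and angle between each of cake1, cake2, cake3, cake4, cake5's own z axis and vertical below 0.12 rad and (horizontal distance between cake2 and place1 below 0.013 m or horizontal distance between cake2 and place2 below 0.013 m or horizontal distance between cake2 and place3 below 0.013 m or horizontal distance between cake2 and place4 below 0.013 m or horizontal distance between cake2 and place5 below 0.013 m) and x of hood_edge in the frame of cake2 above 0.03 m and (horizontal distance between cake3 and place1 below 0.013 m or horizontal distance between cake3 and place2 below 0.013 m or horizontal distance between cake3 and place3 below 0.013 m or horizontal distance between cake3 and place4 below 0.013 m or horizontal distance between cake3 and place5 below 0.013 m) and x of hood_edge in the frame of cake3 above 0.03 m and (horizontal distance between cake4 and place1 below 0.013 m or horizontal distance between cake4 and place2 below 0.013 m or horizontal distance between cake4 and place3 below 0.013 m or horizontal distance between cake4 and place4 below 0.013 m or horizontal distance between cake4 and place5 below 0.013 m) and x of hood_edge in the frame of cake4 above 0.03 m and (horizontal distance between cake5 and place1 below 0.013 m or horizontal distance between cake5 and place2 below 0.013 m or horizontal distance between cake5 and place3 below 0.013 m or horizontal distance between cake5 and place4 below 0.013 m or horizontal distance between cake5 and place5 below 0.013 m) and x of hood_edge in the frame of cake5 above 0.03 m and linear speed of each of cake1, cake2, cake3, cake4, cake5 below 0.03 m/s and contact force between the fingers and cake1 below 0.3 N and contact force between the fingers and cake2 below 0.3 N and contact force between the fingers and cake3 below 0.3 N and contact force between the fingers and cake4 below 0.3 N and contact force between the fingers and cake5 below 0.3 N and value of joint isolator below 0.15 rad and value of joint pedal below 0.05 rad), for 0.2 s.
2. the isolator is turned on (value of joint isolator above 1.25 rad), for 0.2 s.
3. the pedal is held at its stop with the isolator on and all the cakes in their outlines ((horizontal distance between cake1 and place1 below 0.013 m or horizontal distance between cake1 and place2 below 0.013 m or horizontal distance between cake1 and place3 below 0.013 m or horizontal distance between cake1 and place4 below 0.013 m or horizontal distance between cake1 and place5 below 0.013 m) and angle between the x axis of each of cake1, cake2, cake3, cake4, cake5 and the x axis of sealer, either way round below 0.22 rad and x of hood_edge in the frame of cake1 above 0.03 m and z of each of cake1, cake2, cake3, cake4, cake5 in the frame of sealer below 0.03 m and angle between each of cake1, cake2, cake3, cake4, cake5's own z axis and vertical below 0.12 rad and (horizontal distance between cake2 and place1 below 0.013 m or horizontal distance between cake2 and place2 below 0.013 m or horizontal distance between cake2 and place3 below 0.013 m or horizontal distance between cake2 and place4 below 0.013 m or horizontal distance between cake2 and place5 below 0.013 m) and x of hood_edge in the frame of cake2 above 0.03 m and (horizontal distance between cake3 and place1 below 0.013 m or horizontal distance between cake3 and place2 below 0.013 m or horizontal distance between cake3 and place3 below 0.013 m or horizontal distance between cake3 and place4 below 0.013 m or horizontal distance between cake3 and place5 below 0.013 m) and x of hood_edge in the frame of cake3 above 0.03 m and (horizontal distance between cake4 and place1 below 0.013 m or horizontal distance between cake4 and place2 below 0.013 m or horizontal distance between cake4 and place3 below 0.013 m or horizontal distance between cake4 and place4 below 0.013 m or horizontal distance between cake4 and place5 below 0.013 m) and x of hood_edge in the frame of cake4 above 0.03 m and (horizontal distance between cake5 and place1 below 0.013 m or horizontal distance between cake5 and place2 below 0.013 m or horizontal distance between cake5 and place3 below 0.013 m or horizontal distance between cake5 and place4 below 0.013 m or horizontal distance between cake5 and place5 below 0.013 m) and x of hood_edge in the frame of cake5 above 0.03 m and value of joint isolator above 1.25 rad and value of joint pedal above 0.31 rad), for 1.2 s.
4. the pedal is up again and the isolator off (value of joint pedal below 0.05 rad and value of joint isolator below 0.15 rad), for 0.2 s.
At the end, for the whole second after the job is handed in: Every cake present lies flat in an outline (centre within 13 mm of its centre, within 0.22 rad, tail towards the hood), at rest; pedal up (below 0.05 rad), isolator off (below 0.15 rad) (all of step 4 and (horizontal distance between cake1 and place1 below 0.013 m or horizontal distance between cake1 and place2 below 0.013 m or horizontal distance between cake1 and place3 below 0.013 m or horizontal distance between cake1 and place4 below 0.013 m or horizontal distance between cake1 and place5 below 0.013 m) and angle between the x axis of each of cake1, cake2, cake3, cake4, cake5 and the x axis of sealer, either way round below 0.22 rad and x of hood_edge in the frame of cake1 above 0.03 m and z of each of cake1, cake2, cake3, cake4, cake5 in the frame of sealer below 0.03 m and angle between each of cake1, cake2, cake3, cake4, cake5's own z axis and vertical below 0.12 rad and (horizontal distance between cake2 and place1 below 0.013 m or horizontal distance between cake2 and place2 below 0.013 m or horizontal distance between cake2 and place3 below 0.013 m or horizontal distance between cake2 and place4 below 0.013 m or horizontal distance between cake2 and place5 below 0.013 m) and x of hood_edge in the frame of cake2 above 0.03 m and (horizontal distance between cake3 and place1 below 0.013 m or horizontal distance between cake3 and place2 below 0.013 m or horizontal distance between cake3 and place3 below 0.013 m or horizontal distance between cake3 and place4 below 0.013 m or horizontal distance between cake3 and place5 below 0.013 m) and x of hood_edge in the frame of cake3 above 0.03 m and (horizontal distance between cake4 and place1 below 0.013 m or horizontal distance between cake4 and place2 below 0.013 m or horizontal distance between cake4 and place3 below 0.013 m or horizontal distance between cake4 and place4 below 0.013 m or horizontal distance between cake4 and place5 below 0.013 m) and x of hood_edge in the frame of cake4 above 0.03 m and (horizontal distance between cake5 and place1 below 0.013 m or horizontal distance between cake5 and place2 below 0.013 m or horizontal distance between cake5 and place3 below 0.013 m or horizontal distance between cake5 and place4 below 0.013 m or horizontal distance between cake5 and place5 below 0.013 m) and x of hood_edge in the frame of cake5 above 0.03 m and linear speed of each of cake1, cake2, cake3, cake4, cake5 below 0.03 m/s); the robot touches nothing.
It fails at once if the pedal is pressed while the isolator is off (value of joint pedal above 0.15 rad and value of joint isolator below 0.9 rad).
It fails at once if another thing on the bench is pushed aside by more than 50 mm (distance of any of ramekin, tin from where it was at the start of the episode above 0.05 m).
Of cake1, cake2, cake3, cake4, cake5 only 3 to 5 are there at a start; the rules pass over those that are not, and their reading is None.
At some moment in a run one of cake1, cake2, cake3, cake4, cake5 may be knocked a few centimetres aside while the robot is not near it.
Once in a run the grip may slacken for a moment while it holds something.
It also fails if it takes over 210 s, if anything falls off the work surface, if the arm or the gripper's body presses on something with over 40 N, if the wrist force passes 120 N, or if a joint passes its speed limit or range.

## Working session

There is one attempt and no reset: what is moved stays moved. The work goes in short steps, Python scripts to look and compute and a tool call to move; the robot and the scene stay as the last step left them, time stands still between calls to the robot, and variables do not carry over. Pictures are saved under pics/ and viewed, at most 14 in all, crops included, and the job is handed in when it is done.

Besides the shell and the picture viewer there is one more tool, called after "Request:" by a JSON object that holds its "api" and its "payload". apply_moves: Moves the arm, as the interface text tells. Its arguments: {"type":"object","properties":{"rows":{"type":"array","items":{"type":"array","items":{"type":"array","items":{"type":"number","minimum":-1,"maximum":1}}}},"newtons":{"type":"number"}},"required":["rows"]}

```bash
mkdir -p pics; ls; python3 - <<'E'
from rig import manip
import cv2, pickle
s=manip.state(); print(s)
for n in ("top","side"):
    d=manip.get_image(n); pickle.dump(d,open(f"{n}.pkl","wb"))
    print(n,d["fovy"],d["cx"],d["cy"],d["k1"],d["world_to_cam"])
    cv2.imwrite(f"pics/{n}0.png",cv2.resize(d["image"][:,:,::-1],(800,600),interpolation=cv2.INTER_CUBIC))
E
```

```text
pics
{'time': 0.0, 'q': array([ 1.0441988 ,  0.38390786,  0.04384324,  1.59960313, -0.0179192 ,
        1.16114242, -0.04991553]), 'joint_vel': array([-0.00016798, -0.00089592,  0.00022823, -0.00189055, -0.00047056,
        0.00078482,  0.00095618]), 'effort': array([ 2.09583241e-04, -4.33464217e+01,  1.02441989e+00, -2.49509364e+01,
        1.04357471e-02,  1.13740592e-02, -7.28233431e-06]), 'ee_pos': array([ 0.26983235, -0.5902501 ,  0.20982676]), 'orientation': array([-3.13892792e+00,  1.32643083e-04,  4.28845168e-01]), 'force': array([ 0.87787766, -0.57103053,  0.75308727]), 'moment': array([-0.05847159, -0.02834072, -0.04497437]), 'gripper_force': 0.0, 'width': 0.08551017107662638}
top 43.461268192551486 289.2452024189489 214.00301700105769 -0.07003444041443078 [[-0.01256887 -0.99986775  0.01032008 -0.01409417]
 [-0.99873318  0.01205036 -0.04885517  0.5972689 ]
 [ 0.04872434 -0.01092107 -0.99875256  1.29675397]
 [ 0.          0.          0.          1.        ]]
side 43.52754810688466 285.72936409074066 199.83543198486848 -0.0808011270627667 [[-0.79608146 -0.60493764 -0.01745722  0.45834817]
 [-0.40772273  0.55742252 -0.72321664  0.30991061]
 [ 0.44723202 -0.56862165 -0.69040056  1.08973597]
 [ 0.          0.          0.          1.        ]]
```

View pics/top0.png

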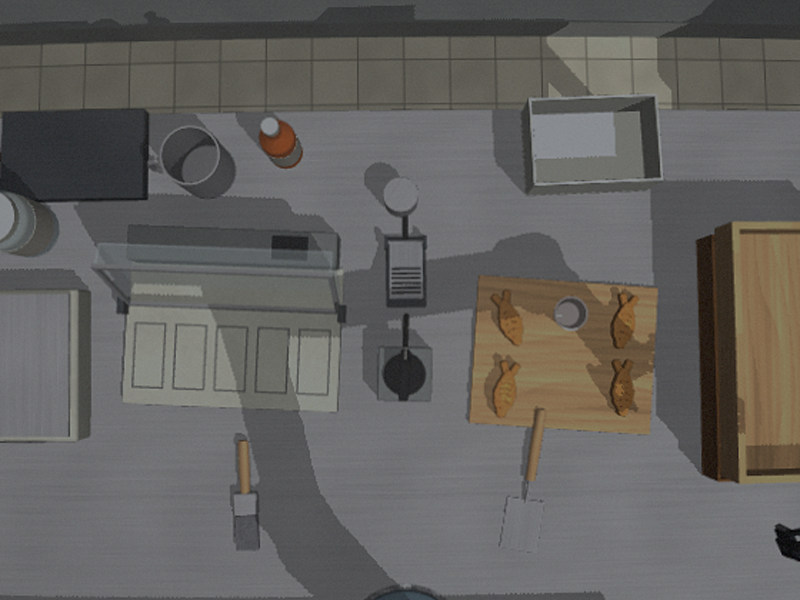

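View pics/side0.png

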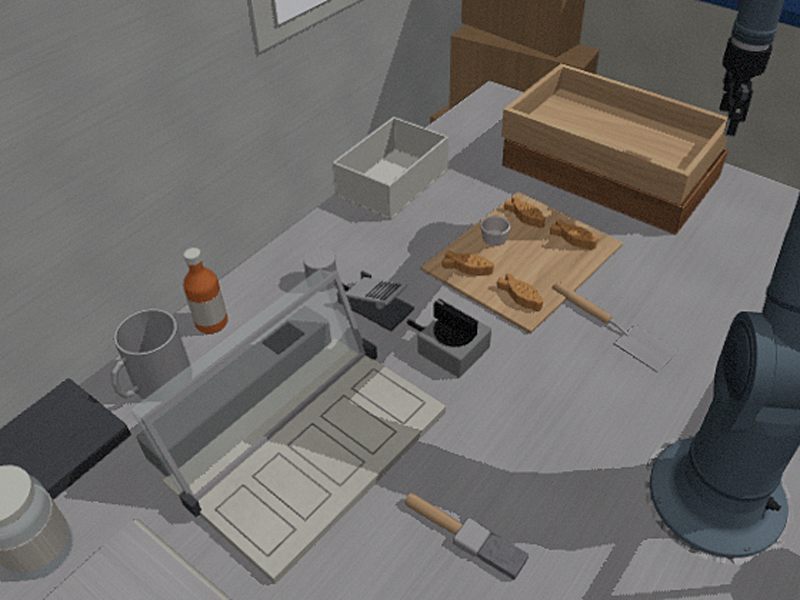

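The top view shows four cakes on the board at (508,318), (625,318), (504,387) and (623,387). Their tails mostly point up, away from the robot. The bed with its five outlines spans (125–340, 305–410). The isolator is near at (405,372), and the pedal is far at (405,270) with the tin beyond it at (400,195).

```bash
cat > h.py <<'E'
import numpy as np, cv2, pickle
from rig import manip
def grab(n):
    d=manip.get_image(n); pickle.dump(d,open(f"{n}.pkl","wb")); return d
def cam(d):
    f=210/np.tan(np.radians(d["fovy"])/2); return f,d["cx"],d["cy"],d["k1"],np.array(d["world_to_cam"])
def proj(d,P):
    f,cx,cy,k,T=cam(d); P=np.atleast_2d(P); C=P@T[:3,:3].T+T[:3,3]
    s=C[:,:2]/C[:,2:]; s=s*(1+k*(s**2).sum(1,keepdims=True)); return s*f+[cx,cy]
def rays(d,uv):
    f,cx,cy,k,T=cam(d); t=(np.atleast_2d(uv).astype(float)-[cx,cy])/f; s=t.copy()
    for _ in range(15): s=t/(1+k*(s**2).sum(1,keepdims=True))
    R=T[:3,:3]; return -R.T@T[:3,3], s, np.c_[s,np.ones(len(s))]@R
def cloud(d):
    v,u=np.mgrid[:420,:560]; o,s,D=rays(d,np.c_[u.ravel(),v.ravel()])
    return (o+D*d["z_map"].ravel()[:,None]).reshape(420,560,3)
def ortho(d,x0,x1,y0,y1,z,ppm=1500):
    # image: up=+x, left=+y
    h,w=int((x1-x0)*ppm),int((y1-y0)*ppm); r,c=np.mgrid[:h,:w]
    P=np.c_[(x1-r/ppm).ravel(),(y1-c/ppm).ravel(),np.full(h*w,z)]
    m=proj(d,P).astype(np.float32).reshape(h,w,2)
    return cv2.remap(d["image"][:,:,::-1].copy(),m[...,0],m[...,1],cv2.INTER_CUBIC)
E
python3 - <<'E'
from h import *
d=pickle.load(open("top.pkl","rb")); W=cloud(d)
for n,(u,v) in dict(bed=(150,355),board=(560,340),bench=(420,450),disc=(400,390),tin=(400,195),padnear=(405,295),bed2=(325,400)).items(): print(n,W[int(v*.7),int(u*.7)].round(4))
img=d["image"].astype(int)
hsv=cv2.cvtColor(d["image"],cv2.COLOR_RGB2HSV)
b=(W[...,2]>.022)&(W[...,2]<.05)&(W[...,0]>.3)&(W[...,0]<.75)&(W[...,1]<-.1)&(W[...,1]>-.55)&(hsv[...,1]>110)
n,l,st,c=cv2.connectedComponentsWithStats(b.astype(np.uint8))
for i in range(1,n):
    if st[i,4]<80: continue
    P=W[l==i]; r=cv2.minAreaRect((P[:,:2]*1000).astype(np.float32)); print(st[i,4],P.mean(0).round(4),np.array(r[0]).round(1),np.array(r[1]).round(1),r[2], np.percentile(P[:,2],95))
a=ortho(d,.30,.62,.10,.60,.02); cv2.imwrite("pics/bed.png",a)
a=ortho(d,.32,.68,-.50,-.06,.028,1600); cv2.imwrite("pics/board.png",a)
print(a.shape)
E
```

```text
bed [0.5177 0.4397 0.0134]
board [ 0.5365 -0.278   0.0105]
bench [ 0.3445 -0.0304 -0.0024]
disc [0.4562 0.0026 0.097 ]
tin [ 0.7852 -0.0009  0.0558]
padnear [ 0.6142 -0.0062  0.0605]
bed2 [0.4357 0.1342 0.0197]
440 [ 0.5732 -0.1857  0.0319] [ 573.7 -186.4] [93.6 39.1] 20.130325317382812 0.0365956688213052
462 [ 0.5663 -0.3858  0.0318] [ 566.  -386.6] [41.5 94.9] 77.68524932861328 0.03701533125985322
349 [ 0.4274 -0.5293  0.0366] [ 438.  -528.6] [274.8   7.2] 0.21252651512622833 0.049044124889699066
477 [ 0.4512 -0.3804  0.0314] [ 450.9 -382.6] [41.9 97.8] 86.28282928466797 0.03627635070563708
468 [ 0.4523 -0.1774  0.0317] [ 451.6 -178.3] [39.4 95.9] 75.4797592163086 0.03656807673432039
(576, 704, 3)
```

View pics/bed.png

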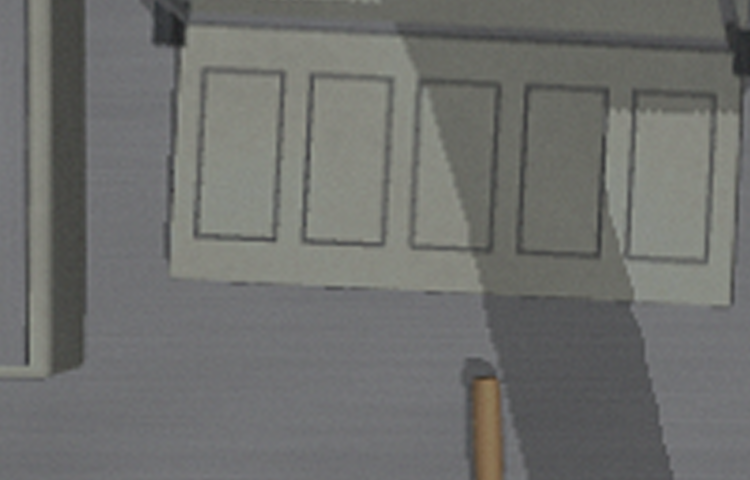

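View pics/board.png

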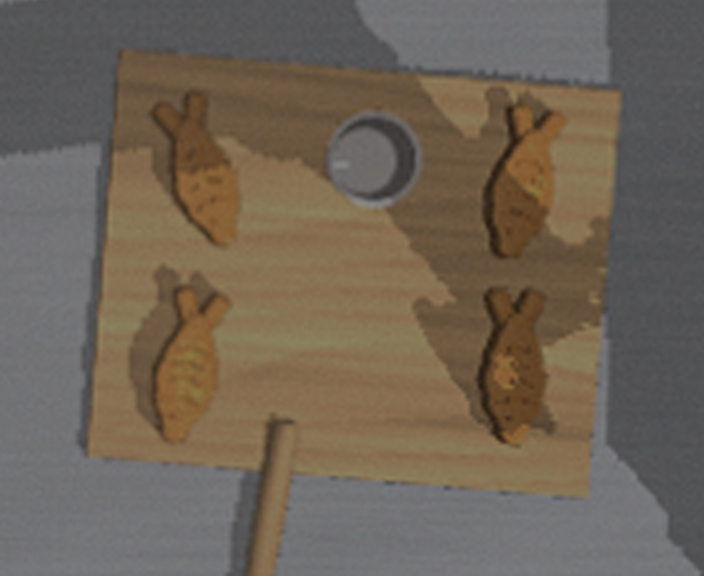

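The bed crop shows the outlines, with place 5 centred at pixel (240,155) and place 1 at (671,176.5). That puts them at (0.517,0.440) and (0.502,0.153), so the spacing is 71.8 mm as expected and the sealer yaw is about -0.05. In the board crop all four cakes have tails up and noses down, and the poses agree with the depth fit.

```bash
cat > plan.py <<'E'
import numpy as np, sys, json
from rig import manip
# waypoints: x,y,z,yaw,open,rows  (offsets from the current measured pose)
def plan(wps, yaw_now=None):
    s=manip.state(); p=s["ee_pos"]; yw=s["orientation"][2]
    X=np.array([np.cos(yw),np.sin(yw),0]);Y=np.array([np.sin(yw),-np.cos(yw),0])
    print("t",round(s["time"],2),"pose",p.round(4),s["orientation"].round(3),"w",round(s["width"],4),"F",s["force"].round(1))
    for x,y,z,a,o,n in wps:
        d=np.array([x,y,z])-p; t=-(a-yw)/np.radians(30)
        print(n,"x",[o]+[round(v/.5,3) for v in (d@X,d@Y,-d[2])]+[0,0,round(t,2)], "dist %.3f"%np.linalg.norm(d))
E
python3 - <<'E'
from h import *
W=cloud(pickle.load(open("top.pkl","rb")))
m=(W[...,1]<-.5)&(W[...,0]>.3)&(W[...,0]<.7)&(W[...,1]>-.65); print("box top",np.percentile(W[m][:,2],[50,90,99]))
# isolator bar & pedal
for n,b in dict(bar=(.40,.56,-.06,.05,.085,.12),pedal=(.58,.74,-.05,.04,.03,.075)).items():
    m=(W[...,0]>b[0])&(W[...,0]<b[1])&(W[...,1]>b[2])&(W[...,1]<b[3])&(W[...,2]>b[4])&(W[...,2]<b[5]); P=W[m]
    print(n,len(P),P.mean(0).round(4),P.min(0).round(3),P.max(0).round(3),cv2.minAreaRect((P[:,:2]*1000).astype(np.float32)))
from plan import plan
plan([(.27,-.383,.20,0,1,6),(.448,-.383,.15,-.04,1,5),(.448,-.383,.04,-.04,1,4)])
E
```

```text
box top [0.08111058 0.13502011 0.14254439]
bar 246 [ 0.4824 -0.0044  0.0964] [ 0.442 -0.014  0.088] [0.523 0.005 0.104] ((482.55889892578125, -4.519967079162598), (15.917391777038574, 82.1623306274414), 86.42496490478516)
pedal 829 [ 0.6503 -0.0093  0.0466] [ 0.607 -0.044  0.03 ] [0.718 0.027 0.066] ((662.0691528320312, -7.567897796630859), (71.66339111328125, 110.57158660888672), 88.76901245117188)
t 0.1 pose [ 0.2699 -0.5903  0.21  ] [-3.139  0.     0.429] w 0.0855 F [ 0.3  0.6 -0.6]
6 x [1, np.float64(0.173), np.float64(-0.377), np.float64(0.02), 0, 0, np.float64(0.82)] dist 0.208
5 x [1, np.float64(0.496), np.float64(-0.229), np.float64(0.12), 0, 0, np.float64(0.9)] dist 0.280
4 x [1, np.float64(0.496), np.float64(-0.229), np.float64(0.34), 0, 0, np.float64(0.9)] dist 0.322
```

Request:
{"api": "apply_moves", "payload": {"rows": [[[1, 0.173, -0.377, 0.02, 0, 0, 0.5], [1, 0.173, -0.377, 0.02, 0, 0, 0.82], [1, 0.173, -0.377, 0.02, 0, 0, 0.82], [1, 0.173, -0.377, 0.02, 0, 0, 0.82], [1, 0.173, -0.377, 0.02, 0, 0, 0.82], [1, 0.496, -0.229, 0.12, 0, 0, 0.9], [1, 0.496, -0.229, 0.12, 0, 0, 0.9], [1, 0.496, -0.229, 0.12, 0, 0, 0.9], [1, 0.496, -0.229, 0.12, 0, 0, 0.9], [1, 0.496, -0.229, 0.12, 0, 0, 0.9], [1, 0.496, -0.229, 0.12, 0, 0, 0.9], [1, 0.496, -0.229, 0.12, 0, 0, 0.9]]], "newtons": 30}}

```text
time: 1.3
ee_pos: [0.4466, -0.3849, 0.1511]
orientation: [3.141, 0.001, -0.044]
force: [-0.2, -0.1, -0.7]
width: 0.085
gripper_force: 0.0
```

```bash
python3 - <<'E'
from h import *
from plan import plan
d=grab("wrist"); 
cv2.imwrite("pics/w1.png",d["image"][:,:,::-1])
# overlay-free: project TCP ground point & expected cake centre
print(proj(d,[[.4509,-.3826,.034],[.4509-.047,-.381,.022],[.4509+.049,-.3845,.022]]).round(0))
plan([(.448,-.383,.021,-.04,1,4)])
E
```

```text
[[276. 194.]
 [277. 239.]
 [276. 136.]]
t 1.35 pose [ 0.4464 -0.3851  0.1514] [ 3.141e+00  1.000e-03 -4.500e-02] w 0.0852 F [-0.1 -0.2  0.2]
4 x [1, np.float64(0.003), np.float64(-0.004), np.float64(0.261), 0, 0, np.float64(-0.01)] dist 0.130
```

View pics/w1.png

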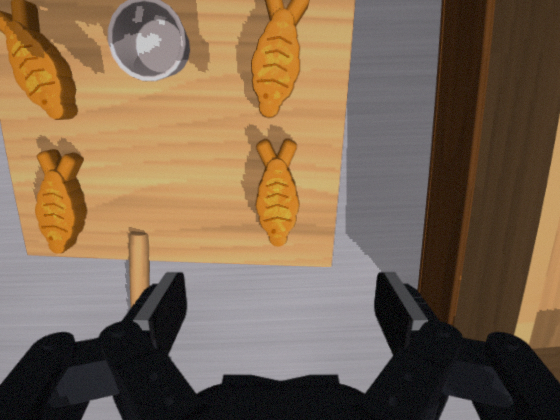

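The wrist view shows the cake's nose at (278,243) and its tail at about (276,143). My projections were (277,239) and (276,136), which is close enough.

Request:
{"api": "apply_moves", "payload": {"rows": [[[1, 0.003, -0.004, 0.1, 0, 0, 0], [1, 0.003, -0.004, 0.18, 0, 0, 0], [1, 0.003, -0.004, 0.23, 0, 0, 0], [1, 0.003, -0.004, 0.261, 0, 0, 0], [1, 0.003, -0.004, 0.261, 0, 0, 0], [0, 0.003, -0.004, 0.261, 0, 0, 0], [0, 0.003, -0.004, 0.261, 0, 0, 0], [0, 0.003, -0.004, 0.261, 0, 0, 0], [0, 0.003, -0.004, 0.261, 0, 0, 0], [0, 0.003, -0.004, 0.261, 0, 0, 0], [0, 0.003, -0.004, 0.261, 0, 0, 0], [0, 0.003, -0.004, 0.261, 0, 0, 0], [0, 0.003, -0.004, 0.24, 0, 0, 0], [0, 0.003, -0.004, 0.18, 0, 0, 0], [0, 0.003, -0.004, 0.1, 0, 0, 0], [0, 0.003, -0.004, 0.0, 0, 0, 0], [0, 0.003, -0.004, 0.0, 0, 0, 0]]], "newtons": 40}}

```text
time: 3.05
ee_pos: [0.4552, -0.3861, 0.1607]
orientation: [3.132, -0.014, -0.043]
force: [1.0, -0.9, 0.7]
width: 0.0001
gripper_force: 0.0
```

```bash
python3 - <<'E'
from plan import plan
plan([(.4995+.0,.153,.15,-.05,0,11),(.4995,.153,.033,-.05,0,4)])
E
```

```text
t 3.05 pose [ 0.4552 -0.3861  0.1607] [ 3.132 -0.014 -0.043] w 0.0001 F [ 1.  -0.9  0.7]
11 x [0, np.float64(0.043), np.float64(-1.081), np.float64(0.021), 0, 0, np.float64(0.01)] dist 0.541
4 x [0, np.float64(0.043), np.float64(-1.081), np.float64(0.255), 0, 0, np.float64(0.01)] dist 0.556
```

```bash
python3 - <<'E'
from h import *
d=grab("wrist"); cv2.imwrite("pics/w2.png",d["image"][:,:,::-1]); print(manip.state()["ee_pos"])
E
```

```text
[ 0.45322642 -0.38455631  0.1571975 ]
```

View pics/w2.png

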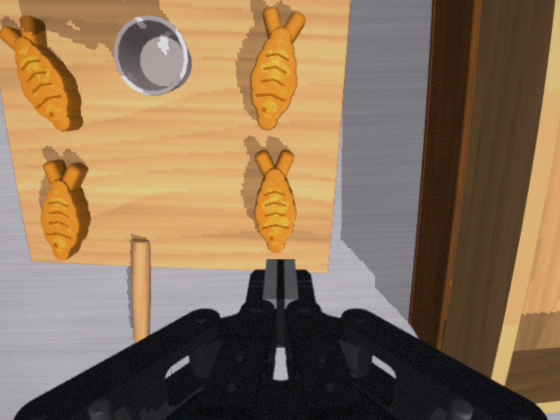

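Cake not gripped, but it has hardly moved (nose (276,245), tail (274,155)). I'll redo the grasp in stages and check the state after each one.

```bash
cat >> h.py <<'E'
def cakes(d,box=(.35,.68,-.5,-.1),z=(.022,.045),smin=110):
    """components of cake-coloured points; prints centre (rect), long-axis yaw, size"""
    W=cloud(d); hsv=cv2.cvtColor(d["image"],cv2.COLOR_RGB2HSV)
    b=(W[...,2]>z[0])&(W[...,2]<z[1])&(W[...,0]>box[0])&(W[...,0]<box[1])&(W[...,1]>box[2])&(W[...,1]<box[3])&(hsv[...,1]>smin)&(d["z_map"]>0)
    n,l,st,c=cv2.connectedComponentsWithStats(b.astype(np.uint8))
    for i in range(1,n):
        if st[i,4]<150: continue
        P=W[l==i]; r=cv2.minAreaRect((P[:,:2]*1000).astype(np.float32)); a=r[2] if r[1][0]>r[1][1] else r[2]-90
        a=(a+90)%180-90
        print("n",st[i,4],"c",np.array(r[0]).round(1),"size",sorted(np.array(r[1]).round(0)),"yaw %.3f"%np.radians(a),"z95 %.3f"%np.percentile(P[:,2],95))
E
python3 - <<'E'
from h import *
from plan import plan
cakes(pickle.load(open("wrist.pkl","rb")))
plan([(.448,-.383,.021,-.04,1,4)])
E
```

```text
n 4121 c [ 563.7 -388.3] size [np.float64(40.0), np.float64(96.0)] yaw -0.185 z95 0.035
n 4278 c [ 570.9 -187.2] size [np.float64(40.0), np.float64(97.0)] yaw 0.336 z95 0.035
n 3105 c [ 449.3 -383. ] size [np.float64(39.0), np.float64(97.0)] yaw -0.028 z95 0.034
n 3270 c [ 449.1 -179. ] size [np.float64(40.0), np.float64(97.0)] yaw -0.188 z95 0.034
t 3.1 pose [ 0.4532 -0.3846  0.1572] [ 3.135 -0.009 -0.042] w 0.0002 F [ 0.7  0.3 -0.3]
4 x [1, np.float64(-0.011), np.float64(-0.003), np.float64(0.272), 0, 0, np.float64(-0.0)] dist 0.136
```

Request:
{"api": "apply_moves", "payload": {"rows": [[[1, 0, 0, 0, 0, 0, 0], [1, 0, 0, 0.1, 0, 0, 0], [1, 0, 0, 0.18, 0, 0, 0], [1, 0, 0, 0.23, 0, 0, 0], [1, 0, 0, 0.262, 0, 0, 0], [1, 0, 0, 0.262, 0, 0, 0], [1, 0, 0, 0.262, 0, 0, 0], [1, 0, 0, 0.262, 0, 0, 0]]], "newtons": 40}}

```text
time: 3.9
ee_pos: [0.4511, -0.383, 0.0219]
orientation: [3.14, -0.003, -0.043]
force: [0.0, 0.1, 0.2]
width: 0.0853
gripper_force: 0.0
```

Request:
{"api": "apply_moves", "payload": {"rows": [[[0.2, 0, 0, 0, 0, 0, 0], [0.2, 0, 0, 0, 0, 0, 0], [0.2, 0, 0, 0, 0, 0, 0], [0.2, 0, 0, 0, 0, 0, 0], [0.2, 0, 0, 0, 0, 0, 0], [0.2, 0, 0, 0, 0, 0, 0], [0.2, 0, 0, 0, 0, 0, 0], [0.2, 0, 0, 0, 0, 0, 0]]]}}

```text
time: 4.7
ee_pos: [0.4498, -0.3819, 0.0202]
orientation: [-3.141, 0.0, -0.042]
force: [-0.0, 0.2, -0.1]
width: 0.0172
gripper_force: 0.0
```

```bash
python3 - <<'E'
from h import *
d=grab("wrist"); e=grab("side")
a=e["image"][100:260,250:470,::-1]; a=cv2.resize(a,(560,407))
cv2.imwrite("pics/w3.png",cv2.resize(np.vstack([d["image"][:,:,::-1],a]),(400,590)))
cakes(d)
E
```

```text
n 9565 c [ 542.9 -385.8] size [np.float64(40.0), np.float64(54.0)] yaw -0.038 z95 0.035
n 7749 c [ 449.  -383.8] size [np.float64(35.0), np.float64(97.0)] yaw -0.008 z95 0.034
```

View pics/w3.png

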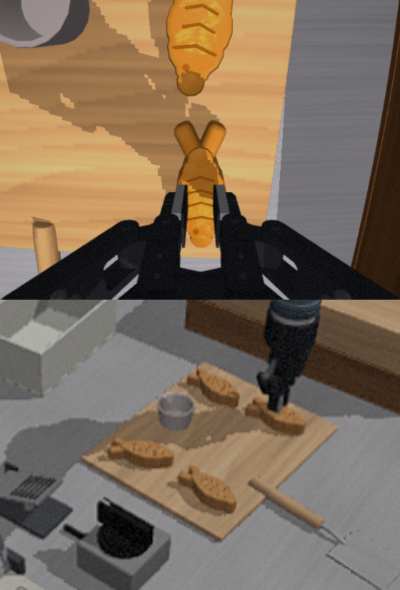

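The wrist view shows the pads at about (180–225, 185–245) straddling or hovering over the nose half, at width 17 mm without any contact force. I'll measure where the fingers really are.

```bash
python3 - <<'E'
from h import *
s=manip.state();p=s["ee_pos"];print(p,s["width"],s["gripper_force"])
d=pickle.load(open("wrist.pkl","rb")); print(proj(d,[p,p+[0,0,-.008],[.45,-.383,.034]])*[400/560,295/420])
e=pickle.load(open("side.pkl","rb")); print("side px",proj(e,[p,p+[0,0,-.008],[.45,-.383,.034],p+[0,0,.05]]))
W=cloud(d)
for (u,v) in [(180,188),(180,215),(182,243),(222,188),(222,215),(220,243),(200,200),(200,225),(200,240)]:
    print((u,v),W[int(v*420/295),int(u*1.4)].round(4))
We=cloud(e); hsv=cv2.cvtColor(e["image"],cv2.COLOR_RGB2HSV)
m=(abs(We[...,0]-.45)<.07)&(abs(We[...,1]+.383)<.06)&(We[...,2]<.1)&(hsv[...,1]<70)&(We[...,2]>.02)
P=We[m]; print(len(P),P.min(0),P.max(0)); print(P[np.argsort(P[:,2])[:8]].round(3))
E
```

```text
[ 0.44973215 -0.38195699  0.0202178 ] 0.017467792094491105 0.0
[[199.29560436 180.8217769 ]
 [199.3274726  176.46751735]
 [200.70100409 188.86419266]]
side px [[401.76464889 164.43627981]
 [401.39411194 166.58492155]
 [402.49848058 160.47389301]
 [404.13481552 150.64929606]]
(180, 188) [ 0.4609 -0.3702  0.0521]
(180, 215) [ 0.4579 -0.3721  0.0775]
(182, 243) [ 0.4396 -0.3719  0.0768]
(222, 188) [ 0.4594 -0.3962  0.0511]
(222, 215) [ 0.461  -0.3935  0.0834]
(220, 243) [ 0.4449 -0.3925  0.0841]
(200, 200) [ 0.4411 -0.3821  0.0334]
(200, 225) [ 0.4201 -0.3813  0.0347]
(200, 240) [ 0.4058 -0.3807  0.0337]
104 [ 0.43637149 -0.4223616   0.04509443] [ 0.46091922 -0.34172875  0.09940647]
[[ 0.442 -0.391  0.045]
 [ 0.443 -0.363  0.045]
 [ 0.442 -0.367  0.046]
 [ 0.443 -0.388  0.046]
 [ 0.445 -0.392  0.047]
 [ 0.438 -0.396  0.047]
 [ 0.441 -0.372  0.048]
 [ 0.444 -0.364  0.048]]
```

Both cameras put the fingertips at z≈0.045, although the reported TCP z of 0.020 should put them near 0.012. The unobstructed 17 mm closing confirms that they are above the cake. I'll open up and lower in small steps, watching the force.

Request:
{"api": "apply_moves", "payload": {"rows": [[[0.8, 0, 0, 0, 0, 0, 0], [0.8, 0, 0, 0, 0, 0, 0], [0.8, 0, 0, 0, 0, 0, 0], [0.8, 0, 0, 0, 0, 0, 0], [0.8, 0, 0, 0, 0, 0, 0], [0.8, 0, 0, 0.008, 0, 0, 0], [0.8, 0, 0, 0.016, 0, 0, 0], [0.8, 0, 0, 0.024, 0, 0, 0], [0.8, 0, 0, 0.032, 0, 0, 0], [0.8, 0, 0, 0.032, 0, 0, 0], [0.8, 0, 0, 0.032, 0, 0, 0]]]}}

```text
time: 5.9
ee_pos: [0.4496, -0.3818, 0.004]
orientation: [-3.141, 0.0, -0.042]
force: [0.5, 0.5, -0.6]
width: 0.0684
gripper_force: 0.0
```

```bash
python3 - <<'E'
from h import *
s=manip.state();p=s["ee_pos"];print(p,s["width"],s["force"])
def low(n):
    e=grab(n); We=cloud(e); hsv=cv2.cvtColor(e["image"],cv2.COLOR_RGB2HSV)
    m=(abs(We[...,0]-.45)<.03)&(abs(We[...,1]+.383)<.07)&(We[...,2]<.1)&(hsv[...,1]<60)&(We[...,2]>.014)&(e["image"].max(2)<90)
    P=We[m]; print(n,len(P)); print(P[np.argsort(P[:,2])[:60:10]].round(3))
low("side"); low("wrist")
d=pickle.load(open("wrist.pkl","rb")); cv2.imwrite("pics/w4.png",d["image"][:,:,::-1])
E
```

```text
[ 0.44962231 -0.381815    0.00397306] 0.06839489287105793 [ 0.53671644  0.48300824 -0.55932613]
side 121
[[ 0.451 -0.369  0.015]
 [ 0.442 -0.417  0.04 ]
 [ 0.439 -0.416  0.045]
 [ 0.446 -0.338  0.05 ]
 [ 0.436 -0.413  0.059]
 [ 0.446 -0.34   0.063]]
wrist 11410
[[ 0.457 -0.348  0.033]
 [ 0.455 -0.349  0.034]
 [ 0.444 -0.348  0.035]
 [ 0.461 -0.345  0.035]
 [ 0.456 -0.349  0.035]
 [ 0.46  -0.349  0.036]]
```

View pics/w4.png

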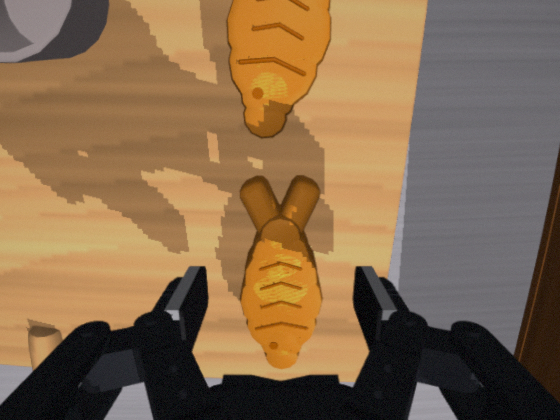

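The wrist view shows the pads at (190,290) and (370,290), well centred on the cake, and its widest part is at about (283,290). The tips are at z≈0.034, about 30 mm above the reported TCP, so I'll offset the heights to match. I'll go on down gently.

Request:
{"api": "apply_moves", "payload": {"rows": [[[0.8, 0, 0, 0.008, 0, 0, 0], [0.8, 0, 0, 0.016, 0, 0, 0], [0.8, 0, 0, 0.024, 0, 0, 0], [0.8, -0.006, 0, 0.03, 0, 0, 0], [0.8, -0.006, 0, 0.03, 0, 0, 0], [0.8, -0.006, 0, 0.03, 0, 0, 0]]]}}

```text
time: 6.6
ee_pos: [0.4464, -0.3818, -0.0109]
orientation: [-3.141, 0.0, -0.043]
force: [0.5, -0.5, -0.8]
width: 0.0682
gripper_force: 0.0
```

Request:
{"api": "apply_moves", "payload": {"rows": [[[0.3, 0, 0, 0, 0, 0, 0], [0.3, 0, 0, 0, 0, 0, 0], [0.3, 0, 0, 0, 0, 0, 0], [0.3, 0, 0, 0, 0, 0, 0], [0.3, 0, 0, 0, 0, 0, 0], [0.3, 0, 0, 0, 0, 0, 0]]]}}

```text
time: 7.2
ee_pos: [0.4473, -0.3822, -0.0103]
orientation: [3.141, -0.001, -0.042]
force: [1.0, -0.2, 2.2]
width: 0.0393
gripper_force: 42.7
```

Gripped at a width of 39 mm with 43 N. Lifting and carrying to place 1.

Request:
{"api": "apply_moves", "payload": {"rows": [[[0.3, 0, 0, -0.08, 0, 0, 0], [0.3, 0, 0, -0.16, 0, 0, 0], [0.3, 0, 0, -0.262, 0, 0, 0], [0.3, 0, -0.08, -0.262, 0, 0, 0], [0.3, 0.01, -0.16, -0.262, 0, 0, 0], [0.3, 0.02, -0.24, -0.262, 0, 0, 0], [0.3, 0.03, -0.32, -0.262, 0, 0, 0], [0.3, 0.04, -0.4, -0.262, 0, 0, 0], [0.3, 0.05, -0.48, -0.262, 0, 0, 0], [0.3, 0.06, -0.56, -0.262, 0, 0, 0], [0.3, 0.06, -0.64, -0.262, 0, 0, 0], [0.3, 0.06, -0.72, -0.262, 0, 0, 0], [0.3, 0.06, -0.8, -0.262, 0, 0, 0], [0.3, 0.06, -0.88, -0.262, 0, 0, 0], [0.3, 0.06, -0.96, -0.262, 0, 0, 0], [0.3, 0.06, -1.0, -0.262, 0, 0, 0], [0.3, 0.06, -1.0, -0.262, 0, 0, 0], [0.3, 0.06, -1.0, -0.262, 0, 0, 0], [0.3, 0.06, -1.0, -0.262, 0, 0, 0]]]}}

```text
time: 9.1
ee_pos: [0.4976, 0.1142, 0.1197]
orientation: [3.14, 0.001, -0.045]
force: [-0.2, -0.3, -0.7]
width: 0.0392
gripper_force: 42.4
```

```bash
python3 - <<'E'
from h import *
from plan import plan
print(manip.state()["gripper_force"])
plan([(.4995,.153,.02,-.05,.3,4),(.4995,.153,.001,-.05,.3,4)])
E
```

```text
42.42689251899719
t 9.1 pose [0.4976 0.1142 0.1197] [ 3.14e+00  1.00e-03 -4.50e-02] w 0.0392 F [-0.2 -0.3 -0.7]
4 x [0.3, np.float64(0.0), np.float64(-0.078), np.float64(0.199), 0, 0, np.float64(0.01)] dist 0.107
4 x [0.3, np.float64(0.0), np.float64(-0.078), np.float64(0.237), 0, 0, np.float64(0.01)] dist 0.125
```

Request:
{"api": "apply_moves", "payload": {"rows": [[[0.3, 0, -0.078, 0.06, 0, 0, 0], [0.3, 0, -0.078, 0.13, 0, 0, 0], [0.3, 0, -0.078, 0.18, 0, 0, 0], [0.3, 0, -0.078, 0.21, 0, 0, 0], [0.3, 0, -0.078, 0.228, 0, 0, 0], [0.3, 0, -0.078, 0.236, 0, 0, 0], [0.3, 0, -0.078, 0.236, 0, 0, 0], [0.3, 0, -0.078, 0.236, 0, 0, 0]]]}}

```text
time: 9.9
ee_pos: [0.5008, 0.1556, 0.0034]
orientation: [-3.141, -0.002, -0.043]
force: [-0.2, -0.1, -0.7]
width: 0.0391
gripper_force: 42.4
```

Request:
{"api": "apply_moves", "payload": {"rows": [[[0.5, 0, 0, 0, 0, 0, 0], [0.65, 0, 0, 0, 0, 0, 0], [0.65, 0, 0, 0, 0, 0, 0], [0.65, 0, 0, 0, 0, 0, 0], [0.65, 0, 0, -0.08, 0, 0, 0], [0.65, 0, 0, -0.16, 0, 0, 0], [0.65, 0, 0, -0.24, 0, 0, 0], [0.65, 0, 0, -0.24, 0, 0, 0], [0.65, 0, 0, -0.24, 0, 0, 0], [0.65, 0, 0, -0.24, 0, 0, 0]]]}}

```text
time: 10.9
ee_pos: [0.4985, 0.1549, 0.1212]
orientation: [3.141, 0.002, -0.042]
force: [0.0, 0.1, 0.5]
width: 0.0557
gripper_force: 0.0
```

```bash
cat >> h.py <<'E'
BED=(.4,.62,.08,.5); BZ=(.032,.06)
E
python3 - <<'E'
from h import *
from plan import plan
d=grab("wrist"); cakes(d,BED,BZ); cv2.imwrite("pics/w5.png",d["image"][:,:,::-1])
W=cloud(d); print("outline1 corners expected px",proj(d,[[.5023+a*.057+b*.028*.05,.1528-a*.057*.05+b*.028,.02] for a in(1,-1) for b in (1,-1)]).round())
plan([(.448,-.182,.12,-.22,1,4)])
E
```

```text
n 4355 c [503.  154.4] size [np.float64(38.0), np.float64(97.0)] yaw -0.055 z95 0.044
outline1 corners expected px [[246. 129.]
 [318. 129.]
 [249. 261.]
 [313. 262.]]
t 10.95 pose [0.4982 0.1548 0.1207] [ 3.14e+00  3.00e-03 -4.20e-02] w 0.0554 F [-0.4 -0.3  0.2]
4 x [1, np.float64(-0.072), np.float64(0.677), np.float64(0.001), 0, 0, np.float64(0.34)] dist 0.341
```

View pics/w5.png

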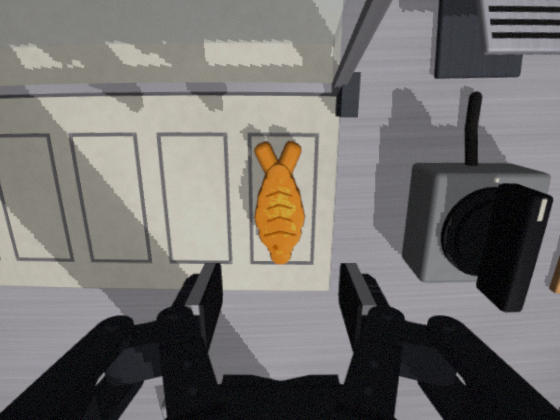

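Cake 1 sits in outline 1 (outline (249–319, 135–263), cake nose (281,263)), and I measured (0.503,0.154). Next is the near-left cake.

Request:
{"api": "apply_moves", "payload": {"rows": [[[0.8, 0, 0.09, 0, 0, 0, 0.1], [0.8, -0.01, 0.18, 0, 0, 0, 0.2], [0.8, -0.02, 0.27, 0, 0, 0, 0.32], [0.8, -0.03, 0.36, 0, 0, 0, 0.32], [0.8, -0.04, 0.45, 0, 0, 0, 0.32], [0.8, -0.06, 0.54, 0, 0, 0, 0.32], [0.8, -0.074, 0.62, 0, 0, 0, 0.32], [0.8, -0.074, 0.67, 0, 0, 0, 0.32], [0.8, -0.074, 0.67, 0.05, 0, 0, 0.32], [0.8, -0.074, 0.67, 0.05, 0, 0, 0.32], [0.8, -0.074, 0.67, 0.05, 0, 0, 0.32], [0.8, -0.074, 0.67, 0.05, 0, 0, 0.32]]]}}

```text
time: 12.15
ee_pos: [0.4487, -0.1766, 0.0973]
orientation: [-3.141, 0.001, -0.208]
force: [0.8, 0.3, -0.6]
width: 0.0685
gripper_force: 0.0
```

```bash
python3 - <<'E'
from h import *
from plan import plan
d=grab("wrist"); cakes(d)
plan([(.447,-.178,-.0105,-.2,1,4)])
E
```

```text
n 5546 c [ 563.2 -189.1] size [np.float64(40.0), np.float64(81.0)] yaw 0.194 z95 0.035
n 1961 c [ 538.3 -373.9] size [np.float64(16.0), np.float64(45.0)] yaw 0.060 z95 0.034
n 4888 c [ 449.3 -178.6] size [np.float64(39.0), np.float64(97.0)] yaw -0.218 z95 0.034
t 12.2 pose [ 0.4491 -0.1767  0.0976] [-3.141 -0.    -0.208] w 0.0684 F [ 0.8 -0.5 -1.1]
4 x [1, np.float64(-0.004), np.float64(0.003), np.float64(0.216), 0, 0, np.float64(-0.01)] dist 0.108
```

Request:
{"api": "apply_moves", "payload": {"rows": [[[0.8, -0.005, 0.003, 0.08, 0, 0, 0], [0.8, -0.005, 0.003, 0.15, 0, 0, 0], [0.8, -0.005, 0.003, 0.19, 0, 0, 0], [0.8, -0.005, 0.003, 0.214, 0, 0, 0], [0.8, -0.005, 0.003, 0.214, 0, 0, 0], [0.8, -0.005, 0.003, 0.214, 0, 0, 0], [0.3, -0.005, 0.003, 0.214, 0, 0, 0], [0.3, -0.005, 0.003, 0.214, 0, 0, 0], [0.3, -0.005, 0.003, 0.214, 0, 0, 0], [0.3, -0.005, 0.003, 0.214, 0, 0, 0], [0.3, -0.005, 0.003, 0.214, 0, 0, 0], [0.3, -0.005, 0.003, 0.214, 0, 0, 0]]]}}

```text
time: 13.4
ee_pos: [0.4473, -0.1792, -0.0083]
orientation: [3.141, -0.003, -0.21]
force: [-0.9, 0.8, 5.6]
width: 0.039
gripper_force: 42.4
```

Request:
{"api": "apply_moves", "payload": {"rows": [[[0.3, 0, 0, -0.08, 0, 0, 0], [0.3, 0, 0, -0.17, 0, 0, 0], [0.3, 0, 0, -0.262, 0, 0, 0], [0.3, 0, 0, -0.262, 0, 0, 0], [0.3, 0, 0, -0.262, 0, 0, 0], [0.3, 0, 0, -0.262, 0, 0, 0]]]}}

```text
time: 14.0
ee_pos: [0.4442, -0.1783, 0.1201]
orientation: [-3.141, 0.003, -0.21]
force: [-0.2, -0.1, 0.3]
width: 0.0389
gripper_force: 41.7
```

```bash
python3 - <<'E'
from h import *
from plan import plan
print(manip.state()["gripper_force"])
plan([(.4445+.057,.2246,.12,-.05,.3,4),(.5015,.2246,.0012,-.05,.3,4)])
E
```

```text
41.69592797756195
t 14.0 pose [ 0.4442 -0.1783  0.1201] [-3.141e+00  3.000e-03 -2.100e-01] w 0.0389 F [-0.2 -0.1  0.3]
4 x [0.3, np.float64(-0.056), np.float64(-0.812), np.float64(0.0), 0, 0, np.float64(-0.31)] dist 0.407
4 x [0.3, np.float64(-0.056), np.float64(-0.812), np.float64(0.238), 0, 0, np.float64(-0.31)] dist 0.424
```

Request:
{"api": "apply_moves", "payload": {"rows": [[[0.3, 0.02, -0.09, 0, 0, 0, -0.1], [0.3, 0.02, -0.18, 0, 0, 0, -0.2], [0.3, 0.0, -0.27, 0, 0, 0, -0.31], [0.3, -0.01, -0.36, 0, 0, 0, -0.31], [0.3, -0.02, -0.45, 0, 0, 0, -0.31], [0.3, -0.03, -0.54, 0, 0, 0, -0.31], [0.3, -0.04, -0.63, 0, 0, 0, -0.31], [0.3, -0.05, -0.72, 0, 0, 0, -0.31], [0.3, -0.056, -0.78, 0, 0, 0, -0.31], [0.3, -0.056, -0.812, 0, 0, 0, -0.31], [0.3, -0.056, -0.812, 0, 0, 0, -0.31], [0.3, -0.056, -0.812, 0.08, 0, 0, -0.31], [0.3, -0.056, -0.812, 0.15, 0, 0, -0.31], [0.3, -0.056, -0.812, 0.2, 0, 0, -0.31], [0.3, -0.056, -0.812, 0.225, 0, 0, -0.31], [0.3, -0.056, -0.812, 0.236, 0, 0, -0.31], [0.3, -0.056, -0.812, 0.236, 0, 0, -0.31], [0.3, -0.056, -0.812, 0.236, 0, 0, -0.31]]]}}

```text
time: 15.8
ee_pos: [0.5043, 0.2239, 0.0043]
orientation: [-3.141, -0.002, -0.049]
force: [0.1, 0.0, -1.1]
width: 0.0392
gripper_force: 41.7
```

Request:
{"api": "apply_moves", "payload": {"rows": [[[0.5, 0, 0, 0, 0, 0, 0], [0.65, 0, 0, 0, 0, 0, 0], [0.65, 0, 0, 0, 0, 0, 0], [0.65, 0, 0, 0, 0, 0, 0], [0.65, 0, 0, -0.08, 0, 0, 0], [0.65, 0, 0, -0.16, 0, 0, 0], [0.65, 0, 0, -0.24, 0, 0, 0], [0.65, 0, 0, -0.24, 0, 0, 0], [0.65, 0, 0, -0.24, 0, 0, 0], [0.65, 0, 0, -0.24, 0, 0, 0]]]}}

```text
time: 16.8
ee_pos: [0.5019, 0.2236, 0.1221]
orientation: [3.14, 0.002, -0.048]
force: [-0.6, -0.2, 0.7]
width: 0.0552
gripper_force: 0.0
```

```bash
python3 - <<'E'
from h import *
from plan import plan
d=grab("wrist"); cakes(d,BED,BZ)
c=np.array([.572,-.187])-.003*np.array([np.cos(.336),np.sin(.336)])
plan([(*c,.12,.336,.8,4)])
E
```

```text
n 4330 c [506.4 223.9] size [np.float64(38.0), np.float64(97.0)] yaw -0.049 z95 0.044
n 4499 c [502.9 155.1] size [np.float64(39.0), np.float64(97.0)] yaw -0.049 z95 0.044
t 16.85 pose [0.5015 0.2235 0.1216] [ 3.14e+00  3.00e-03 -4.80e-02] w 0.0554 F [-0.2  0.3 -1.6]
4 x [0.8, np.float64(0.174), np.float64(0.816), np.float64(0.003), 0, 0, np.float64(-0.73)] dist 0.417
```

Cake 2 is in place, within about 2 mm. Next is the far-left cake.

Request:
{"api": "apply_moves", "payload": {"rows": [[[0.8, 0, 0.09, 0, 0, 0, -0.15], [0.8, 0.02, 0.18, 0, 0, 0, -0.3], [0.8, 0.04, 0.27, 0, 0, 0, -0.45], [0.8, 0.06, 0.36, 0, 0, 0, -0.6], [0.8, 0.08, 0.45, 0, 0, 0, -0.73], [0.8, 0.1, 0.54, 0, 0, 0, -0.73], [0.8, 0.12, 0.63, 0, 0, 0, -0.73], [0.8, 0.15, 0.72, 0, 0, 0, -0.73], [0.8, 0.174, 0.78, 0, 0, 0, -0.73], [0.8, 0.174, 0.816, 0.02, 0, 0, -0.73], [0.8, 0.174, 0.816, 0.05, 0, 0, -0.73], [0.8, 0.174, 0.816, 0.05, 0, 0, -0.73], [0.8, 0.174, 0.816, 0.05, 0, 0, -0.73], [0.8, 0.174, 0.816, 0.05, 0, 0, -0.73]]]}}

```text
time: 18.25
ee_pos: [0.5705, -0.1842, 0.0981]
orientation: [-3.14, -0.0, 0.339]
force: [0.3, 0.2, -0.0]
width: 0.0681
gripper_force: 0.0
```

```bash
python3 - <<'E'
from h import *
from plan import plan
d=grab("wrist"); cakes(d)
c=np.array([.572,-.187])-.003*np.array([np.cos(.336),np.sin(.336)])
plan([(*c,-.0095,.336,.8,4)])
E
```

```text
n 4850 c [ 571.7 -186.6] size [np.float64(39.0), np.float64(97.0)] yaw 0.329 z95 0.034
n 3718 c [ 571.8 -388.1] size [np.float64(40.0), np.float64(83.0)] yaw -0.173 z95 0.034
t 18.3 pose [ 0.5709 -0.1849  0.0986] [-3.141e+00 -1.000e-03  3.380e-01] w 0.0681 F [ 0.1 -0.7 -0.5]
4 x [0.8, np.float64(-0.005), np.float64(0.005), np.float64(0.216), 0, 0, np.float64(0.0)] dist 0.108
```

Request:
{"api": "apply_moves", "payload": {"rows": [[[0.8, -0.005, 0.003, 0.08, 0, 0, 0], [0.8, -0.005, 0.003, 0.15, 0, 0, 0], [0.8, -0.005, 0.003, 0.19, 0, 0, 0], [0.8, -0.005, 0.003, 0.213, 0, 0, 0], [0.8, -0.005, 0.003, 0.213, 0, 0, 0], [0.8, -0.005, 0.003, 0.213, 0, 0, 0], [0.3, -0.005, 0.003, 0.213, 0, 0, 0], [0.3, -0.005, 0.003, 0.213, 0, 0, 0], [0.3, -0.005, 0.003, 0.213, 0, 0, 0], [0.3, -0.005, 0.003, 0.213, 0, 0, 0], [0.3, -0.005, 0.003, 0.213, 0, 0, 0], [0.3, -0.005, 0.003, 0.213, 0, 0, 0]]]}}

```text
time: 19.5
ee_pos: [0.5702, -0.1901, -0.0064]
orientation: [3.14, -0.003, 0.334]
force: [-0.5, 0.5, 6.4]
width: 0.0391
gripper_force: 43.0
```

Request:
{"api": "apply_moves", "payload": {"rows": [[[0.3, 0, 0, -0.08, 0, 0, 0], [0.3, 0, 0, -0.17, 0, 0, 0], [0.3, 0, 0, -0.262, 0, 0, 0], [0.3, 0, 0, -0.262, 0, 0, 0], [0.3, 0, 0, -0.262, 0, 0, 0], [0.3, 0, 0, -0.262, 0, 0, 0]]]}}

```text
time: 20.1
ee_pos: [0.5667, -0.1894, 0.1211]
orientation: [-3.14, 0.003, 0.334]
force: [-0.3, 0.1, -0.4]
width: 0.0392
gripper_force: 42.3
```

```bash
python3 - <<'E'
from h import *
from plan import plan
print(manip.state()["gripper_force"])
plan([(.505,.2964,.12,-.05,.3,4),(.505,.2964,.0022,-.05,.3,4)])
E
```

```text
42.26247489452362
t 20.1 pose [ 0.5667 -0.1894  0.1211] [-3.14e+00  3.00e-03  3.34e-01] w 0.0392 F [-0.3  0.1 -0.4]
4 x [0.3, np.float64(0.202), np.float64(-0.958), np.float64(0.002), 0, 0, np.float64(0.73)] dist 0.490
4 x [0.3, np.float64(0.202), np.float64(-0.958), np.float64(0.238), 0, 0, np.float64(0.73)] dist 0.504
```

Request:
{"api": "apply_moves", "payload": {"rows": [[[0.3, 0, -0.09, 0, 0, 0, 0.15], [0.3, 0, -0.18, 0, 0, 0, 0.3], [0.3, 0, -0.27, 0, 0, 0, 0.45], [0.3, 0.01, -0.36, 0, 0, 0, 0.6], [0.3, 0.02, -0.45, 0, 0, 0, 0.73], [0.3, 0.04, -0.54, 0, 0, 0, 0.73], [0.3, 0.06, -0.63, 0, 0, 0, 0.73], [0.3, 0.09, -0.72, 0, 0, 0, 0.73], [0.3, 0.13, -0.81, 0, 0, 0, 0.73], [0.3, 0.17, -0.89, 0, 0, 0, 0.73], [0.3, 0.202, -0.955, 0, 0, 0, 0.73], [0.3, 0.202, -0.955, 0, 0, 0, 0.73], [0.3, 0.202, -0.955, 0.08, 0, 0, 0.73], [0.3, 0.202, -0.955, 0.15, 0, 0, 0.73], [0.3, 0.202, -0.955, 0.2, 0, 0, 0.73], [0.3, 0.202, -0.955, 0.225, 0, 0, 0.73], [0.3, 0.202, -0.955, 0.236, 0, 0, 0.73], [0.3, 0.202, -0.955, 0.236, 0, 0, 0.73], [0.3, 0.202, -0.955, 0.236, 0, 0, 0.73]]]}}

```text
time: 22.0
ee_pos: [0.5075, 0.2945, 0.005]
orientation: [-3.141, -0.001, -0.048]
force: [-0.8, 0.1, 0.2]
width: 0.039
gripper_force: 42.3
```

Request:
{"api": "apply_moves", "payload": {"rows": [[[0.5, 0, 0, 0, 0, 0, 0], [0.65, 0, 0, 0, 0, 0, 0], [0.65, 0, 0, 0, 0, 0, 0], [0.65, 0, 0, 0, 0, 0, 0], [0.65, 0, 0, -0.08, 0, 0, 0], [0.65, 0, 0, -0.16, 0, 0, 0], [0.65, 0, 0, -0.24, 0, 0, 0], [0.65, 0, 0, -0.24, 0, 0, 0], [0.65, 0, 0, -0.24, 0, 0, 0], [0.65, 0, 0, -0.24, 0, 0, 0]]]}}

```text
time: 23.0
ee_pos: [0.5062, 0.2937, 0.1236]
orientation: [3.14, 0.002, -0.048]
force: [-0.7, -0.3, 0.4]
width: 0.0555
gripper_force: 0.0
```

```bash
python3 - <<'E'
from h import *
from plan import plan
d=grab("wrist"); cakes(d,BED,BZ)
c=np.array([.565,-.388])-.003*np.array([np.cos(.2),-np.sin(.2)])
plan([(.5,-.1,.12,-.2,.8,4),(*c,.12,-.2,.8,4)])
E
```

```text
n 4288 c [510.9 293.6] size [np.float64(38.0), np.float64(97.0)] yaw -0.048 z95 0.044
n 4446 c [506.3 223.8] size [np.float64(38.0), np.float64(97.0)] yaw -0.065 z95 0.044
n 4590 c [503.3 155.8] size [np.float64(39.0), np.float64(96.0)] yaw -0.036 z95 0.044
t 23.05 pose [0.5059 0.2935 0.123 ] [ 3.14e+00  3.00e-03 -4.80e-02] w 0.0555 F [ 0.5 -0.5  0.1]
4 x [0.8, np.float64(0.026), np.float64(0.787), np.float64(0.006), 0, 0, np.float64(0.29)] dist 0.394
4 x [0.8, np.float64(0.177), np.float64(1.355), np.float64(0.006), 0, 0, np.float64(0.29)] dist 0.683
```

Request:
{"api": "apply_moves", "payload": {"rows": [[[0.8, 0, 0.09, 0, 0, 0, 0], [0.8, 0, 0.18, 0, 0, 0, 0], [0.8, 0, 0.27, 0, 0, 0, 0], [0.8, 0, 0.36, 0, 0, 0, 0.1], [0.8, 0, 0.45, 0, 0, 0, 0.2], [0.8, 0, 0.54, 0, 0, 0, 0.29], [0.8, 0.01, 0.63, 0, 0, 0, 0.29], [0.8, 0.03, 0.72, 0, 0, 0, 0.29], [0.8, 0.05, 0.81, 0, 0, 0, 0.29], [0.8, 0.08, 0.9, 0, 0, 0, 0.29], [0.8, 0.11, 0.98, 0, 0, 0, 0.29], [0.8, 0.12, 1.0, 0, 0, 0, 0.29], [0.8, 0.12, 1.0, 0, 0, 0, 0.29], [0.8, 0.12, 1.0, 0, 0, 0, 0.29], [0.8, 0.12, 1.0, 0, 0, 0, 0.29]]]}}

```text
time: 24.55
ee_pos: [0.5427, -0.2045, 0.124]
orientation: [-3.14, 0.002, -0.196]
force: [-0.6, -0.5, 0.5]
width: 0.0683
gripper_force: 0.0
```

```bash
python3 - <<'E'
from plan import plan
plan([(.561,-.3875,.096,-.2,.8,4)])
E
```

```text
t 24.55 pose [ 0.5427 -0.2045  0.124 ] [-3.14e+00  2.00e-03 -1.96e-01] w 0.0683 F [-0.6 -0.5  0.5]
4 x [0.8, np.float64(0.107), np.float64(0.352), np.float64(0.056), 0, 0, np.float64(0.01)] dist 0.186
```

Request:
{"api": "apply_moves", "payload": {"rows": [[[0.8, 0.03, 0.09, 0, 0, 0, 0], [0.8, 0.06, 0.18, 0, 0, 0, 0], [0.8, 0.09, 0.27, 0.03, 0, 0, 0], [0.8, 0.107, 0.352, 0.055, 0, 0, 0], [0.8, 0.107, 0.352, 0.055, 0, 0, 0], [0.8, 0.107, 0.352, 0.055, 0, 0, 0], [0.8, 0.107, 0.352, 0.055, 0, 0, 0]]]}}

```text
time: 25.25
ee_pos: [0.5622, -0.3873, 0.0974]
orientation: [-3.139, -0.0, -0.196]
force: [0.7, 1.0, 0.9]
width: 0.0683
gripper_force: 0.0
```

```bash
python3 - <<'E'
from h import *
from plan import plan
d=grab("wrist"); cakes(d)
c=np.array([.5645,-.388])-.003*np.array([np.cos(.2),-np.sin(.2)])
plan([(*c,-.0095,-.2,.8,4)])
E
```

```text
n 4895 c [ 564.1 -388.5] size [np.float64(39.0), np.float64(98.0)] yaw -0.200 z95 0.034
t 25.3 pose [ 0.5625 -0.3871  0.0977] [-3.14e+00 -1.00e-03 -1.95e-01] w 0.0684 F [-0.8 -0.   1.3]
4 x [0.8, np.float64(-0.002), np.float64(0.001), np.float64(0.214), 0, 0, np.float64(0.01)] dist 0.107
```

Request:
{"api": "apply_moves", "payload": {"rows": [[[0.8, -0.003, 0, 0.08, 0, 0, 0], [0.8, -0.003, 0, 0.15, 0, 0, 0], [0.8, -0.003, 0, 0.19, 0, 0, 0], [0.8, -0.003, 0, 0.212, 0, 0, 0], [0.8, -0.003, 0, 0.212, 0, 0, 0], [0.8, -0.003, 0, 0.212, 0, 0, 0], [0.3, -0.003, 0, 0.212, 0, 0, 0], [0.3, -0.003, 0, 0.212, 0, 0, 0], [0.3, -0.003, 0, 0.212, 0, 0, 0], [0.3, -0.003, 0, 0.212, 0, 0, 0], [0.3, -0.003, 0, 0.212, 0, 0, 0], [0.3, -0.003, 0, 0.212, 0, 0, 0]]]}}

```text
time: 26.5
ee_pos: [0.5609, -0.3915, -0.0066]
orientation: [3.14, -0.003, -0.2]
force: [-1.0, 0.8, 5.8]
width: 0.0389
gripper_force: 43.1
```

Request:
{"api": "apply_moves", "payload": {"rows": [[[0.3, 0, 0, -0.08, 0, 0, 0], [0.3, 0, 0, -0.17, 0, 0, 0], [0.3, 0, 0, -0.262, 0, 0, 0], [0.3, 0, -0.09, -0.262, 0, 0, 0], [0.3, -0.03, -0.18, -0.262, 0, 0, 0], [0.3, -0.06, -0.27, -0.262, 0, 0, -0.1], [0.3, -0.09, -0.36, -0.262, 0, 0, -0.2], [0.3, -0.12, -0.45, -0.262, 0, 0, -0.28], [0.3, -0.15, -0.54, -0.262, 0, 0, -0.28], [0.3, -0.18, -0.63, -0.262, 0, 0, -0.28], [0.3, -0.21, -0.72, -0.262, 0, 0, -0.28], [0.3, -0.23, -0.81, -0.262, 0, 0, -0.28], [0.3, -0.24, -0.9, -0.262, 0, 0, -0.28], [0.3, -0.25, -0.98, -0.262, 0, 0, -0.28], [0.3, -0.25, -1.0, -0.262, 0, 0, -0.28], [0.3, -0.25, -1.0, -0.262, 0, 0, -0.28], [0.3, -0.25, -1.0, -0.262, 0, 0, -0.28], [0.3, -0.25, -1.0, -0.262, 0, 0, -0.28]]]}}

```text
time: 28.3
ee_pos: [0.5358, 0.1211, 0.1218]
orientation: [3.14, 0.001, -0.057]
force: [-0.2, 0.2, -1.2]
width: 0.0392
gripper_force: 42.4
```

```bash
python3 - <<'E'
from plan import plan
plan([(.508,.3683,.12,-.05,.3,4),(.508,.3683,.0022,-.05,.3,4)])
E
```

```text
t 28.3 pose [0.5358 0.1211 0.1218] [ 3.14e+00  1.00e-03 -5.70e-02] w 0.0392 F [-0.2  0.2 -1.2]
4 x [0.3, np.float64(-0.084), np.float64(-0.49), np.float64(0.004), 0, 0, np.float64(-0.01)] dist 0.249
4 x [0.3, np.float64(-0.084), np.float64(-0.49), np.float64(0.239), 0, 0, np.float64(-0.01)] dist 0.276
```

Request:
{"api": "apply_moves", "payload": {"rows": [[[0.3, -0.06, -0.02, 0, 0, 0, 0], [0.3, -0.084, -0.1, 0, 0, 0, 0], [0.3, -0.084, -0.19, 0, 0, 0, 0], [0.3, -0.084, -0.28, 0, 0, 0, 0], [0.3, -0.084, -0.37, 0, 0, 0, 0], [0.3, -0.084, -0.45, 0, 0, 0, 0], [0.3, -0.084, -0.491, 0, 0, 0, 0], [0.3, -0.084, -0.491, 0, 0, 0, 0], [0.3, -0.084, -0.491, 0.08, 0, 0, 0], [0.3, -0.084, -0.491, 0.15, 0, 0, 0], [0.3, -0.084, -0.491, 0.2, 0, 0, 0], [0.3, -0.084, -0.491, 0.225, 0, 0, 0], [0.3, -0.084, -0.491, 0.235, 0, 0, 0], [0.3, -0.084, -0.491, 0.235, 0, 0, 0], [0.3, -0.084, -0.491, 0.235, 0, 0, 0]]]}}

```text
time: 29.8
ee_pos: [0.5085, 0.3719, 0.0063]
orientation: [-3.14, -0.003, -0.054]
force: [-0.4, -0.4, -0.8]
width: 0.0392
gripper_force: 42.4
```

Request:
{"api": "apply_moves", "payload": {"rows": [[[0.5, 0, 0, 0, 0, 0, 0], [0.65, 0, 0, 0, 0, 0, 0], [0.65, 0, 0, 0, 0, 0, 0], [0.65, 0, 0, 0, 0, 0, 0], [0.65, 0, 0, -0.08, 0, 0, 0], [0.65, 0, 0, -0.16, 0, 0, 0], [0.65, 0, 0, -0.24, 0, 0, 0], [0.65, -0.1, 0.1, -0.24, 0, 0, 0], [0.65, -0.2, 0.2, -0.24, 0, 0, 0], [0.65, -0.2, 0.28, -0.24, 0, 0, 0], [0.65, -0.2, 0.36, -0.24, 0, 0, 0], [0.65, -0.15, 0.44, -0.24, 0, 0, 0], [0.65, -0.1, 0.52, -0.24, 0, 0, 0], [0.65, -0.05, 0.6, -0.24, 0, 0, 0], [0.65, -0.05, 0.6, -0.24, 0, 0, 0], [0.65, -0.05, 0.6, -0.24, 0, 0, 0]]]}}

```text
time: 31.4
ee_pos: [0.4667, 0.0718, 0.1249]
orientation: [-3.141, -0.0, -0.057]
force: [0.3, 0.5, -0.3]
width: 0.0554
gripper_force: 0.0
```

```bash
python3 - <<'E'
from h import *
from plan import plan
d=grab("top"); cakes(d,BED,BZ); print('--'); cakes(d)
a=ortho(d,.40,.80,.05,.50,.02,1000); b=ortho(d,.32,.68,-.50,.05,.02,1000); 
im=np.zeros((400,1000,3),np.uint8); im[:400,:450]=a; im[40:400,450:]=b; cv2.imwrite("pics/chk.png",im[:,:800])
plan([(.4825,-.0045,.13,-.06,.5,4)])
E
```

```text
n 430 c [512.7 371.4] size [np.float64(38.0), np.float64(93.0)] yaw -0.019 z95 0.047
n 433 c [512.6 293. ] size [np.float64(36.0), np.float64(94.0)] yaw -0.097 z95 0.047
n 453 c [508.6 223.8] size [np.float64(38.0), np.float64(93.0)] yaw -0.007 z95 0.047
n 337 c [516.6 155.2] size [np.float64(37.0), np.float64(71.0)] yaw 0.027 z95 0.046
--
t 31.45 pose [0.466  0.0736 0.1248] [-3.141  0.    -0.054] w 0.0555 F [-0.1  0.7 -0.8]
4 x [0.5, np.float64(0.041), np.float64(0.154), np.float64(-0.01), 0, 0, np.float64(0.01)] dist 0.080
```

View pics/chk.png

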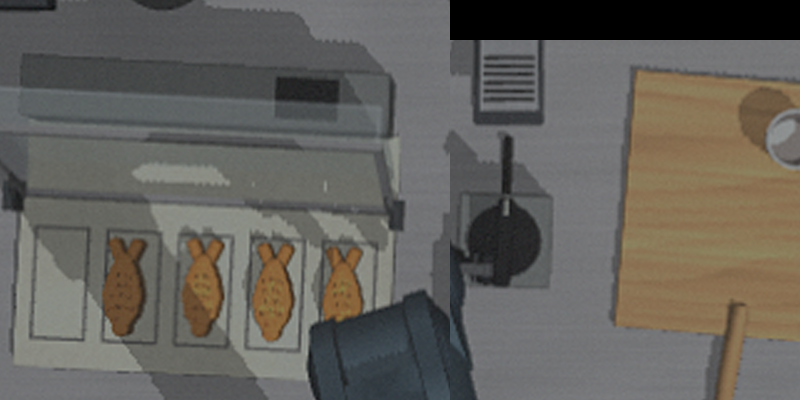

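The check picture shows all four cakes inside outlines 1–4, noses to the front (pixel x ≈ 124, 204, 273, 342), and no cakes left on the board. Next is the isolator, with its bar at (505,240).

Request:
{"api": "apply_moves", "payload": {"rows": [[[0.6, 0.02, 0.07, 0, 0, 0, 0], [0.6, 0.038, 0.155, 0, 0, 0, 0], [0.6, 0.038, 0.155, 0, 0, 0, 0], [0.6, 0.038, 0.155, 0, 0, 0, 0], [0.6, 0.038, 0.155, 0, 0, 0, 0]]]}}

```text
time: 31.95
ee_pos: [0.4805, -0.0023, 0.1247]
orientation: [-3.141, 0.0, -0.049]
force: [0.4, 0.7, -0.3]
width: 0.0511
gripper_force: 0.0
```

```bash
python3 - <<'E'
from h import *
from plan import plan
d=grab("wrist"); W=cloud(d); print(manip.state()["q"].round(2))
m=(abs(W[...,0]-.48)<.06)&(abs(W[...,1])<.06)&(W[...,2]>.09)&(W[...,2]<.108)&(d["z_map"]>0); P=W[m]
n,l,st,c=cv2.connectedComponentsWithStats(m.astype(np.uint8))
for i in range(1,n):
    if st[i,4]>150: P=W[l==i]; print(st[i,4],cv2.minAreaRect((P[:,:2]*1000).astype(np.float32)),P[:,2].mean())
cv2.imwrite("pics/w6.png",d["image"][:,:,::-1])
plan([(.4825,-.0045,.056,-.06,.6,4)])
E
```

```text
[ 0.2   0.19 -0.3   2.06  0.07  0.9  -1.76]
3206 ((478.9104919433594, -5.087515830993652), (15.978532791137695, 83.80875396728516), 86.7561264038086) 0.09700635352933111
t 32.0 pose [ 0.4805 -0.0023  0.1247] [-3.141  0.    -0.049] w 0.0514 F [-0.4  0.2 -0.8]
4 x [0.6, np.float64(0.004), np.float64(0.004), np.float64(0.137), 0, 0, np.float64(0.02)] dist 0.069
```

View pics/w6.png

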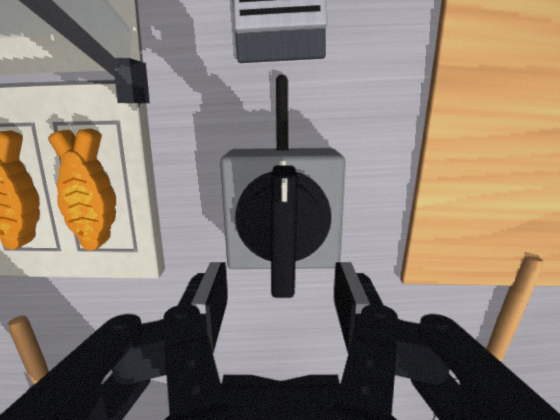

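The wrist view shows the bar from (284,170) to (284,297), on the disc centred at (284,215). q7 = -1.76 and turning clockwise lowers it past its limit, so I'll turn the gripper half round first, which gives the same grasp.

Request:
{"api": "apply_moves", "payload": {"rows": [[[0.6, 0, 0, 0, 0, 0, -0.28], [0.6, 0, 0, 0, 0, 0, -0.56], [0.6, 0, 0, 0, 0, 0, -0.84], [0.6, 0, 0, 0, 0, 0, -1]]]}}

```text
time: 32.4
ee_pos: [0.4807, -0.0028, 0.1248]
orientation: [-3.141, -0.0, 0.479]
force: [-1.3, -0.5, -0.7]
width: 0.0514
gripper_force: 0.0
```

Request:
{"api": "apply_moves", "payload": {"rows": [[[0.6, 0, 0, 0, 0, 0, -0.28], [0.6, 0, 0, 0, 0, 0, -0.56], [0.6, 0, 0, 0, 0, 0, -0.84], [0.6, 0, 0, 0, 0, 0, -1]]]}}

```text
time: 32.8
ee_pos: [0.4807, -0.0028, 0.1248]
orientation: [-3.141, -0.0, 1.003]
force: [1.3, 0.5, -0.4]
width: 0.0512
gripper_force: 0.0
```

Request:
{"api": "apply_moves", "payload": {"rows": [[[0.6, 0, 0, 0, 0, 0, -0.28], [0.6, 0, 0, 0, 0, 0, -0.56], [0.6, 0, 0, 0, 0, 0, -0.84], [0.6, 0, 0, 0, 0, 0, -1]]]}}

```text
time: 33.2
ee_pos: [0.4807, -0.0028, 0.1248]
orientation: [-3.142, -0.001, 1.526]
force: [-0.3, -0.6, -0.2]
width: 0.0514
gripper_force: 0.0
```

Request:
{"api": "apply_moves", "payload": {"rows": [[[0.6, 0, 0, 0, 0, 0, -0.28], [0.6, 0, 0, 0, 0, 0, -0.56], [0.6, 0, 0, 0, 0, 0, -0.84], [0.6, 0, 0, 0, 0, 0, -1]]]}}

```text
time: 33.6
ee_pos: [0.4807, -0.0028, 0.1248]
orientation: [3.141, -0.0, 2.05]
force: [-0.0, -0.1, -0.4]
width: 0.0511
gripper_force: 0.0
```

Request:
{"api": "apply_moves", "payload": {"rows": [[[0.6, 0, 0, 0, 0, 0, -0.28], [0.6, 0, 0, 0, 0, 0, -0.56], [0.6, 0, 0, 0, 0, 0, -0.84], [0.6, 0, 0, 0, 0, 0, -1]]]}}

```text
time: 34.0
ee_pos: [0.4807, -0.0028, 0.1248]
orientation: [3.141, -0.0, 2.573]
force: [-1.1, 0.2, 0.3]
width: 0.0515
gripper_force: 0.0
```

Request:
{"api": "apply_moves", "payload": {"rows": [[[0.6, 0, 0, 0, 0, 0, -0.28], [0.6, 0, 0, 0, 0, 0, -0.56], [0.6, 0, 0, 0, 0, 0, -0.84], [0.6, 0, 0, 0, 0, 0, -1], [0.6, 0, 0, 0, 0, 0, -1], [0.6, 0, 0, 0, 0, 0, -1]]]}}

```text
time: 34.6
ee_pos: [0.4808, -0.0037, 0.1248]
orientation: [3.141, 0.0, 3.089]
force: [0.1, 0.2, 0.2]
width: 0.0513
gripper_force: 0.0
```

```bash
python3 - <<'E'
from h import *
from plan import plan
print(manip.state()["q"].round(2))
plan([(.480,-.005,.056,-.055+np.pi,.6,4)])
E
```

```text
[ 0.55  0.23 -0.68  2.05  0.18  0.92  1.28]
t 34.6 pose [ 0.4808 -0.0037  0.1248] [3.141 0.    3.089] w 0.0513 F [0.1 0.2 0.2]
4 x [0.6, np.float64(0.002), np.float64(-0.003), np.float64(0.138), 0, 0, np.float64(0.01)] dist 0.069
```

Request:
{"api": "apply_moves", "payload": {"rows": [[[0.6, 0.002, -0.003, 0.06, 0, 0, 0], [0.6, 0.002, -0.003, 0.1, 0, 0, 0], [0.6, 0.002, -0.003, 0.12, 0, 0, 0], [0.6, 0.002, -0.003, 0.134, 0, 0, 0], [0.6, 0.002, -0.003, 0.134, 0, 0, 0], [0.6, 0.002, -0.003, 0.134, 0, 0, 0], [0, 0.002, -0.003, 0.134, 0, 0, 0], [0, 0.002, -0.003, 0.134, 0, 0, 0], [0, 0.002, -0.003, 0.134, 0, 0, 0], [0, 0.002, -0.003, 0.134, 0, 0, 0], [0, 0.002, -0.003, 0.134, 0, 0, 0], [0, 0.002, -0.003, 0.134, 0, 0, 0]]]}}

```text
time: 35.8
ee_pos: [0.4808, -0.0043, 0.0588]
orientation: [3.139, 0.002, 3.09]
force: [-1.2, 5.3, 6.4]
width: 0.015
gripper_force: 42.8
```

Request:
{"api": "apply_moves", "payload": {"rows": [[[0, 0, 0, 0, 0, 0, 0.15], [0, 0, 0, 0, 0, 0, 0.3], [0, 0, 0, 0, 0, 0, 0.45], [0, 0, 0, 0, 0, 0, 0.6], [0, 0, 0, 0, 0, 0, 0.8], [0, 0, 0, 0, 0, 0, 1], [0, 0, 0, 0, 0, 0, 1]]]}}

```text
time: 36.5
ee_pos: [0.4805, -0.0053, 0.0588]
orientation: [3.141, 0.001, 2.564]
force: [-2.2, 3.8, 5.4]
width: 0.0149
gripper_force: 42.9
```

Request:
{"api": "apply_moves", "payload": {"rows": [[[0, 0, 0, 0, 0, 0, 0.2], [0, 0, 0, 0, 0, 0, 0.4], [0, 0, 0, 0, 0, 0, 0.6], [0, 0, 0, 0, 0, 0, 0.8], [0, 0, 0, 0, 0, 0, 1], [0, 0, 0, 0, 0, 0, 1]]]}}

```text
time: 37.1
ee_pos: [0.4797, -0.0059, 0.0588]
orientation: [-3.141, 0.0, 2.04]
force: [-3.4, 2.7, 8.7]
width: 0.015
gripper_force: 43.1
```

Request:
{"api": "apply_moves", "payload": {"rows": [[[0, 0, 0, 0, 0, 0, 0.2], [0, 0, 0, 0, 0, 0, 0.4], [0, 0, 0, 0, 0, 0, 0.55], [0, 0, 0, 0, 0, 0, 0.65], [0, 0, 0, 0, 0, 0, 0.68], [0, 0, 0, 0, 0, 0, 0.68], [0, 0, 0, 0, 0, 0, 0.68]]]}}

```text
time: 37.8
ee_pos: [0.4791, -0.0061, 0.0588]
orientation: [-3.14, 0.001, 1.69]
force: [-4.1, 2.5, 9.8]
width: 0.0151
gripper_force: 43.5
```

```bash
python3 - <<'E'
from h import *
s=manip.state(); print(s["q"].round(2),s["moment"],s["orientation"])
d=grab("top"); W=cloud(d)
m=(abs(W[...,0]-.48)<.06)&(abs(W[...,1])<.07)&(W[...,2]>.086)&(W[...,2]<.104)
print(W[m].min(0),W[m].max(0),m.sum())
d=grab("side"); a=cv2.resize(d["image"][180:290,250:370,::-1],None,fx=5,fy=5,interpolation=cv2.INTER_CUBIC); cv2.imwrite("pics/iso.png",a)
E
```

```text
[ 0.27  0.3  -0.38  2.1   0.16  0.77 -0.09] [0.48536769 0.93843339 0.55502163] [-3.13952192e+00  1.19039396e-03  1.68984954e+00]Traceback (most recent call last):
  File "<stdin>", line 5, in <module>
    return umr_minimum(a, axis, None, out, keepdims, initial, where)
ValueError: zero-size array to reduction operation minimum which has no identity
```

Request:
{"api": "apply_moves", "payload": {"rows": [[[0.6, 0, 0, 0, 0, 0, 0], [0.6, 0, 0, 0, 0, 0, 0], [0.6, 0, 0, 0, 0, 0, 0], [0.6, 0, 0, 0, 0, 0, 0], [0.6, 0, 0, -0.06, 0, 0, 0], [0.6, 0, 0, -0.16, 0, 0, 0], [0.3, 0, 0, -0.2, 0, 0, 0], [0, 0, 0, -0.2, 0, 0, 0], [0, 0, 0, -0.2, 0, 0, 0], [0, 0, 0, -0.2, 0, 0, 0]]]}}

```text
time: 38.85
ee_pos: [0.4785, -0.0067, 0.1562]
orientation: [-3.138, -0.0, 1.685]
force: [0.0, -0.3, 0.5]
width: -0.0
gripper_force: 0.0
```

```bash
python3 - <<'E'
from h import *
from plan import plan
d=grab("wrist"); W=cloud(d); cv2.imwrite("pics/w7.png",d["image"][:,:,::-1])
def rect(W,d,x,y,z):
    m=(W[...,0]>x[0])&(W[...,0]<x[1])&(W[...,1]>y[0])&(W[...,1]<y[1])&(W[...,2]>z[0])&(W[...,2]<z[1])&(d["z_map"]>0)
    n,l,st,c=cv2.connectedComponentsWithStats(m.astype(np.uint8))
    for i in range(1,n):
        if st[i,4]>100: P=W[l==i]; print(st[i,4],cv2.minAreaRect((P[:,:2]*1000).astype(np.float32)),P.min(0).round(3),P.max(0).round(3))
print("bar"); rect(W,d,(.40,.56),(-.07,.07),(.088,.106))
t=grab("top"); Wt=cloud(t); print("top bar"); rect(Wt,t,(.40,.56),(-.07,.07),(.088,.106))
print("pedal top"); rect(Wt,t,(.57,.74),(-.06,.06),(.05,.07))
print("pedal side"); s=grab("side"); rect(cloud(s),s,(.57,.74),(-.06,.06),(.05,.07))
print(manip.state()["q"].round(2)); plan([(.63,-.007,.16,1.69,0,4)])
E
```

```text
bar
2251 ((478.08624267578125, 0.10089874267578125), (15.955009460449219, 74.74940490722656), 7.802866458892822) [ 0.466 -0.038  0.088] [0.491 0.038 0.1  ]
top bar
pedal top
329 ((626.520263671875, -9.994735717773438), (55.66623306274414, 39.71148681640625), 89.572265625) [ 0.607 -0.038  0.05 ] [0.646 0.018 0.067]
pedal side
213 ((627.0528564453125, -7.213382720947266), (60.83995819091797, 43.344627380371094), 88.59353637695312) [ 0.605 -0.038  0.05 ] [0.649 0.023 0.067]
[ 0.31  0.15 -0.41  2.03  0.07  0.98 -0.02]
t 39.0 pose [ 0.4786 -0.0065  0.1562] [-3.138e+00 -1.000e-03  1.686e+00] w -0.0 F [ 0.1  0.4 -0. ]
4 x [0, np.float64(-0.036), np.float64(0.301), np.float64(-0.008), 0, 0, np.float64(-0.01)] dist 0.151
```

View pics/w7.png

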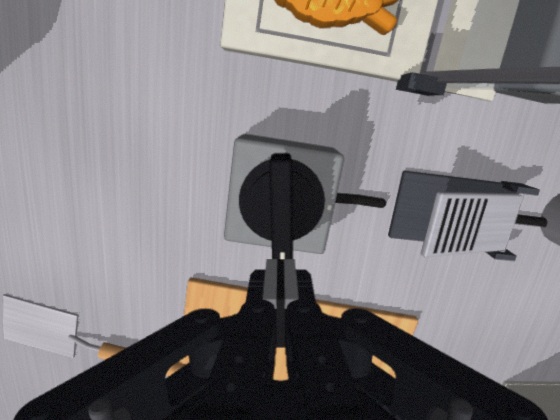

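The wrist view shows the bar turned across, from (280,155) to (282,255). Its yaw is -1.435, about 1.38 rad from off, so it is on. The pedal plate's free end is at x≈0.606 with centre y≈-0.008, so I'll press at x≈0.629.

Request:
{"api": "apply_moves", "payload": {"rows": [[[0, -0.01, 0.08, 0, 0, 0, 0], [0, -0.02, 0.16, 0, 0, 0, 0], [0, -0.03, 0.24, 0, 0, 0, 0], [0, -0.038, 0.3, 0, 0, 0, 0], [0, -0.038, 0.3, 0.05, 0, 0, 0], [0, -0.038, 0.3, 0.12, 0, 0, 0], [0, -0.038, 0.3, 0.18, 0, 0, 0], [0, -0.038, 0.3, 0.21, 0, 0, 0], [0, -0.038, 0.3, 0.21, 0, 0, 0], [0, -0.038, 0.3, 0.21, 0, 0, 0]]]}}

```text
time: 40.0
ee_pos: [0.6315, -0.008, 0.0531]
orientation: [3.141, -0.0, 1.686]
force: [0.6, 0.9, 0.1]
width: 0.0001
gripper_force: 0.0
```

```bash
python3 - <<'E'
from h import *
from plan import plan
plan([(.629,-.008,.03,1.69,0,4)])
d=grab("side"); W=cloud(d)
m=(abs(W[...,0]-.63)<.025)&(abs(W[...,1]+.008)<.025)&(W[...,2]>.068)&(W[...,2]<.12); P=W[m]; print(len(P),P.mean(0),P[np.argsort(P[:,2])[:5]].round(3))
m=(abs(W[...,0]-.62)<.02)&(abs(W[...,1]+.008)<.03)&(W[...,2]>.045)&(W[...,2]<.068); print(W[m].min(0),W[m].max(0))
cv2.imwrite("pics/ped.png",cv2.resize(d["image"][150:330,200:420,::-1],None,fx=3.3,fy=3.3,interpolation=cv2.INTER_CUBIC)[:594])
E
```

```text
t 40.0 pose [ 0.6315 -0.008   0.0531] [ 3.141 -0.     1.686] w 0.0001 F [0.6 0.9 0.1]
4 x [0, np.float64(0.001), np.float64(-0.005), np.float64(0.046), 0, 0, np.float64(-0.01)] dist 0.023
133 [6.29368404e-01 3.24378478e-05 9.88471227e-02] [[ 0.626  0.     0.075]
 [ 0.635  0.002  0.075]
 [ 0.626 -0.003  0.076]
 [ 0.636  0.     0.076]
 [ 0.638  0.002  0.076]]
[ 0.60496962 -0.03597786  0.04654951] [0.63989787 0.0219987  0.06672105]
```

View pics/ped.png

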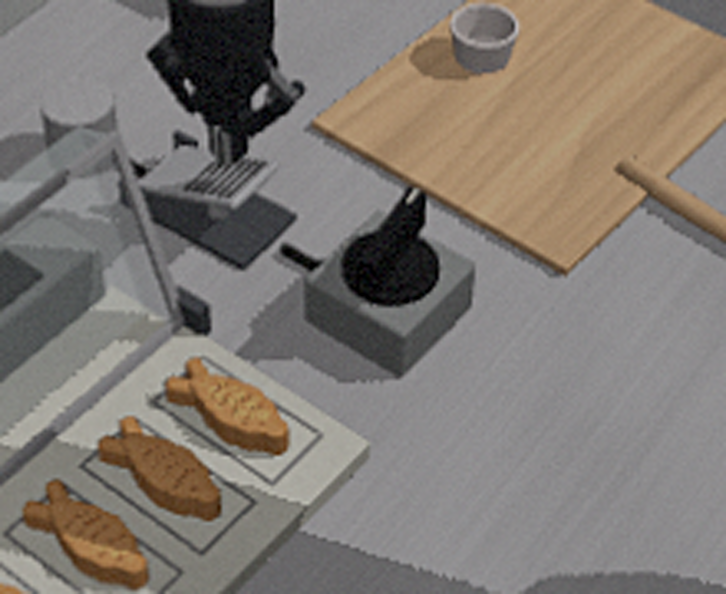

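The side crop shows the shut fingertips at (230,160), just above the plate, with the bar turned on and the cakes lying in their outlines. I'll check the cakes numerically, then press.

```bash
python3 - <<'E'
from h import *
cakes(grab("top"),BED,BZ)
E
```

```text
n 464 c [513.9 371. ] size [np.float64(38.0), np.float64(95.0)] yaw -0.008 z95 0.047
n 430 c [511.8 293.6] size [np.float64(38.0), np.float64(93.0)] yaw -0.007 z95 0.047
n 443 c [508.7 224.4] size [np.float64(38.0), np.float64(93.0)] yaw -0.022 z95 0.047
n 441 c [505.5 154.5] size [np.float64(37.0), np.float64(92.0)] yaw -0.007 z95 0.047
```

Request:
{"api": "apply_moves", "payload": {"rows": [[[0, 0, -0.004, 0.02, 0, 0, 0], [0, 0, -0.004, 0.03, 0, 0, 0], [0, 0, -0.004, 0.04, 0, 0, 0], [0, 0, -0.004, 0.04, 0, 0, 0], [0, 0, -0.004, 0.04, 0, 0, 0]]]}}

```text
time: 40.6
ee_pos: [0.6302, -0.0085, 0.0343]
orientation: [3.14, 0.001, 1.685]
force: [-1.0, -1.2, 7.2]
width: 0.0002
gripper_force: 3.4
```

Request:
{"api": "apply_moves", "payload": {"rows": [[[0, 0, 0, 0.01, 0, 0, 0], [0, 0, 0, 0.02, 0, 0, 0], [0, 0, 0, 0.03, 0, 0, 0], [0, 0, 0, 0.04, 0, 0, 0], [0, 0, 0, 0.046, 0, 0, 0], [0, 0, 0, 0.046, 0, 0, 0]]]}}

```text
time: 41.2
ee_pos: [0.6275, -0.0084, 0.0098]
orientation: [-3.138, 0.0, 1.685]
force: [-4.5, -0.7, 7.2]
width: 0.0002
gripper_force: 3.6
```

Request:
{"api": "apply_moves", "payload": {"rows": [[[0, 0, 0, 0.006, 0, 0, 0], [0, 0, 0, 0.012, 0, 0, 0], [0, 0, 0, 0.018, 0, 0, 0], [0, 0, 0, 0.018, 0, 0, 0], [0, 0, 0, 0.018, 0, 0, 0]]]}}

```text
time: 41.7
ee_pos: [0.6274, -0.0084, 0.0051]
orientation: [-3.136, 0.001, 1.685]
force: [-12.3, -0.6, 25.4]
width: 0.0
gripper_force: 13.0
```

```bash
python3 - <<'E'
from h import *
d=grab("side"); W=cloud(d)
m=(abs(W[...,0]-.63)<.03)&(abs(W[...,1]+.008)<.035)&(W[...,2]>.01)&(W[...,2]<.07); P=W[m]; print(np.percentile(P[:,2],[10,50,90]))
m=(W[...,0]>.602)&(W[...,0]<.615)&(abs(W[...,1]+.008)<.025); print("free end z",np.percentile(W[m][:,2],[20,50,80]))
cv2.imwrite("pics/shut.png",cv2.resize(d["image"][130:410,60:433,::-1],(800,600)))
s=manip.state();print(s["ee_pos"],s["force"])
E
```

```text
[0.02137985 0.02612086 0.05296409]
free end z [0.02630474 0.1325455  0.26934495]
[ 0.62740853 -0.00840729  0.00516237] [-12.77875265  -0.53050234  26.23672374]
```

At the stop: the force jumped from 7 N to 26 N and plate height is about 26 mm. Holding for just over 2 s.

Request:
{"api": "apply_moves", "payload": {"rows": [[[0, 0, 0, 0, 0, 0, 0], [0, 0, 0, 0, 0, 0, 0], [0, 0, 0, 0, 0, 0, 0], [0, 0, 0, 0, 0, 0, 0], [0, 0, 0, 0, 0, 0, 0], [0, 0, 0, 0, 0, 0, 0], [0, 0, 0, 0, 0, 0, 0], [0, 0, 0, 0, 0, 0, 0], [0, 0, 0, 0, 0, 0, 0], [0, 0, 0, 0, 0, 0, 0], [0, 0, 0, 0, 0, 0, 0], [0, 0, 0, 0, 0, 0, 0], [0, 0, 0, 0, 0, 0, 0], [0, 0, 0, 0, 0, 0, 0], [0, 0, 0, 0, 0, 0, 0], [0, 0, 0, 0, 0, 0, 0], [0, 0, 0, 0, 0, 0, 0], [0, 0, 0, 0, 0, 0, 0], [0, 0, 0, 0, 0, 0, 0], [0, 0, 0, 0, 0, 0, 0]]]}}

```text
time: 43.75
ee_pos: [0.6274, -0.0084, 0.0052]
orientation: [-3.136, 0.001, 1.685]
force: [-11.1, -0.5, 25.8]
width: 0.0001
gripper_force: 13.0
```

```bash
python3 - <<'E'
from h import *
cakes(grab("top"),BED,BZ)
d=pickle.load(open("top.pkl","rb")); W=cloud(d)
m=(W[...,0]>.42)&(W[...,0]<.60)&(W[...,1]>.12)&(W[...,1]<.48); print(np.percentile(W[m][:,2],[5,50,95]))
E
```

```text
[0.05762157 0.06314364 0.06761929]
```

View pics/shut.png

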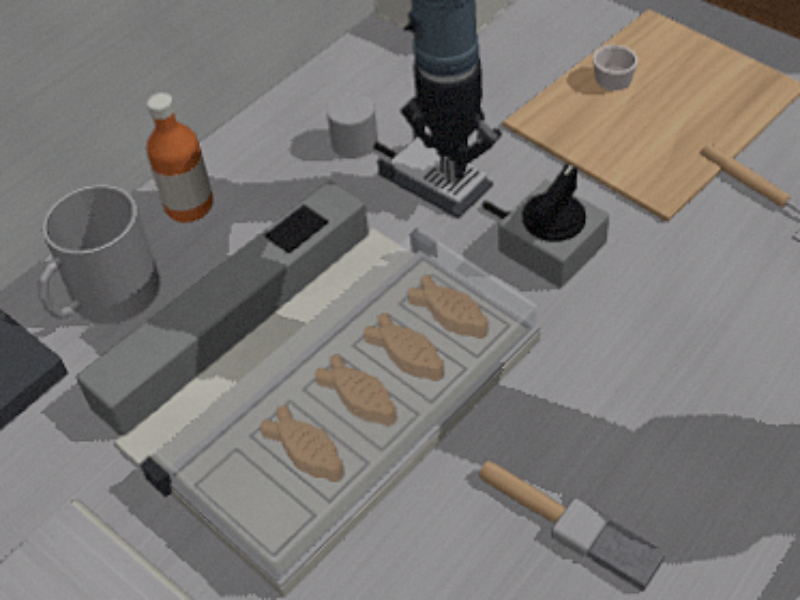

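The picture shows the hood shut over all four cakes in their outlines ((305,443)…(448,306)) and the pedal flat. It has been held for over 2 s, so I'll let the pedal up and return to the isolator.

Request:
{"api": "apply_moves", "payload": {"rows": [[[0, 0, 0, -0.02, 0, 0, 0], [0, 0, 0, -0.05, 0, 0, 0], [0, 0, 0, -0.08, 0, 0, 0], [0, 0, 0, -0.15, 0, 0, 0], [0, 0, 0, -0.23, 0, 0, 0], [0, 0, 0, -0.3, 0, 0, 0], [0.3, 0, 0, -0.3, 0, 0, 0], [0.6, 0.02, -0.1, -0.3, 0, 0, 0], [0.6, 0.03, -0.2, -0.3, 0, 0, 0], [0.6, 0.036, -0.296, -0.3, 0, 0, 0], [0.6, 0.036, -0.296, -0.3, 0, 0, 0], [0.6, 0.036, -0.296, -0.3, 0, 0, 0], [0.6, 0.036, -0.296, -0.3, 0, 0, 0]]]}}

```text
time: 45.1
ee_pos: [0.4816, -0.0074, 0.1515]
orientation: [3.139, -0.0, 1.685]
force: [1.3, -0.7, 0.3]
width: 0.0513
gripper_force: 0.0
```

```bash
python3 - <<'E'
from h import *
from plan import plan
cakes(grab("top"),BED,BZ)
d=grab("side"); W=cloud(d)
m=(abs(W[...,0]-.62)<.02)&(abs(W[...,1]+.008)<.03)&(W[...,2]>.01)&(W[...,2]<.075); print("pedal z",np.percentile(W[m][:,2],[20,50,80]))
plan([(.4798,-.0055,.058,1.69,.6,4)])
E
```

```text
n 429 c [512.7 372. ] size [np.float64(38.0), np.float64(93.0)] yaw -0.024 z95 0.047
n 434 c [512.6 293.2] size [np.float64(37.0), np.float64(94.0)] yaw -0.090 z95 0.047
n 455 c [508.7 223.6] size [np.float64(37.0), np.float64(93.0)] yaw -0.021 z95 0.046
n 441 c [505.4 154.6] size [np.float64(37.0), np.float64(93.0)] yaw -0.021 z95 0.047
pedal z [0.05065743 0.0568768  0.06147326]
t 45.2 pose [ 0.4823 -0.0072  0.1517] [ 3.139 -0.     1.685] w 0.0514 F [0.3 0.3 0.1]
4 x [0.6, np.float64(0.004), np.float64(-0.005), np.float64(0.187), 0, 0, np.float64(-0.01)] dist 0.094
```

Pedal up, cakes unmoved. Gripping the bar and turning it back.

Request:
{"api": "apply_moves", "payload": {"rows": [[[0.6, 0.003, -0.003, 0.08, 0, 0, 0], [0.6, 0.003, -0.003, 0.14, 0, 0, 0], [0.6, 0.003, -0.003, 0.17, 0, 0, 0], [0.6, 0.003, -0.003, 0.186, 0, 0, 0], [0.6, 0.003, -0.003, 0.186, 0, 0, 0], [0.6, 0.003, -0.003, 0.186, 0, 0, 0], [0, 0.003, -0.003, 0.186, 0, 0, 0], [0, 0.003, -0.003, 0.186, 0, 0, 0], [0, 0.003, -0.003, 0.186, 0, 0, 0], [0, 0.003, -0.003, 0.186, 0, 0, 0], [0, 0.003, -0.003, 0.186, 0, 0, 0], [0, 0.003, -0.003, 0.186, 0, 0, 0]]]}}

```text
time: 46.4
ee_pos: [0.4792, -0.0062, 0.0588]
orientation: [3.14, 0.001, 1.687]
force: [-0.9, -1.3, 7.0]
width: 0.015
gripper_force: 41.7
```

Request:
{"api": "apply_moves", "payload": {"rows": [[[0, 0, 0, 0, 0, 0, -0.15], [0, 0, 0, 0, 0, 0, -0.3], [0, 0, 0, 0, 0, 0, -0.45], [0, 0, 0, 0, 0, 0, -0.6], [0, 0, 0, 0, 0, 0, -0.8], [0, 0, 0, 0, 0, 0, -1], [0, 0, 0, 0, 0, 0, -1]]]}}

```text
time: 47.1
ee_pos: [0.4802, -0.0057, 0.0589]
orientation: [3.138, 0.002, 2.209]
force: [0.9, 0.4, 4.9]
width: 0.0153
gripper_force: 41.1
```

Request:
{"api": "apply_moves", "payload": {"rows": [[[0, 0, 0, 0, 0, 0, -0.2], [0, 0, 0, 0, 0, 0, -0.4], [0, 0, 0, 0, 0, 0, -0.6], [0, 0, 0, 0, 0, 0, -0.8], [0, 0, 0, 0, 0, 0, -1], [0, 0, 0, 0, 0, 0, -1]]]}}

```text
time: 47.7
ee_pos: [0.4808, -0.005, 0.0589]
orientation: [3.138, 0.004, 2.731]
force: [2.8, 2.0, 3.9]
width: 0.0153
gripper_force: 41.0
```

Request:
{"api": "apply_moves", "payload": {"rows": [[[0, 0, 0, 0, 0, 0, -0.2], [0, 0, 0, 0, 0, 0, -0.4], [0, 0, 0, 0, 0, 0, -0.55], [0, 0, 0, 0, 0, 0, -0.65], [0, 0, 0, 0, 0, 0, -0.71], [0, 0, 0, 0, 0, 0, -0.71], [0, 0, 0, 0, 0, 0, -0.71]]]}}

```text
time: 48.4
ee_pos: [0.481, -0.0042, 0.0589]
orientation: [3.139, 0.005, 3.101]
force: [3.3, 3.7, 2.9]
width: 0.0155
gripper_force: 40.8
```

```bash
python3 - <<'E'
from h import *
s=manip.state(); print(s["moment"],s["orientation"],s["width"],s["q"].round(2))
E
```

```text
[ 0.80572999 -0.72645817 -0.08923752] [3.13877192 0.00520843 3.10122397] 0.015471508112125278 [ 0.52  0.35 -0.66  2.09  0.3   0.79  1.21]
```

Request:
{"api": "apply_moves", "payload": {"rows": [[[0, 0, 0, 0, 0, 0, -0.05], [0, 0, 0, 0, 0, 0, -0.1], [0, 0, 0, 0, 0, 0, -0.1], [0, 0, 0, 0, 0, 0, -0.1]]]}}

```text
time: 48.8
ee_pos: [0.4811, -0.0042, 0.0589]
orientation: [3.137, 0.005, -3.136]
force: [4.3, 3.9, 2.8]
width: 0.015
gripper_force: 47.1
```

```bash
python3 - <<'E'
from rig import manip
s=manip.state(); print(s["moment"],s["orientation"])
E
```

```text
[ 0.94666819 -0.79536804 -1.23188036] [ 3.13720966  0.00531526 -3.13632721]
```

Request:
{"api": "apply_moves", "payload": {"rows": [[[0.6, 0, 0, 0, 0, 0, 0], [0.6, 0, 0, 0, 0, 0, 0], [0.6, 0, 0, 0, 0, 0, 0], [0.6, 0, 0, 0, 0, 0, 0], [0.6, 0, 0, -0.06, 0, 0, 0], [0.6, 0, 0, -0.16, 0, 0, 0], [0.6, 0, 0, -0.24, 0, 0, 0], [0.6, 0.1, 0, -0.24, 0, 0, 0], [0.6, 0.1, 0, -0.24, 0, 0, 0], [0.6, 0.1, 0, -0.24, 0, 0, 0]]]}}

```text
time: 49.8
ee_pos: [0.4258, -0.0078, 0.1769]
orientation: [-3.139, -0.002, -3.127]
force: [0.2, 0.2, 0.4]
width: 0.0512
gripper_force: 0.0
```

```bash
python3 - <<'E'
from h import *
d=grab("top"); cakes(d,BED,BZ); print(manip.state()["ee_pos"])
for n in ("wrist","side","top"):
    d=grab(n); W=cloud(d)
    m=(abs(W[...,0]-.48)<.06)&(abs(W[...,1])<.06)&(W[...,2]>.085)&(W[...,2]<.106)&(d["z_map"]>0)
    k,l,st,c=cv2.connectedComponentsWithStats(m.astype(np.uint8))
    for i in range(1,k):
        if st[i,4]>80: print(n,st[i,4],cv2.minAreaRect((W[l==i][:,:2]*1000).astype(np.float32)))
E
```

```text
n 432 c [512.8 372.1] size [np.float64(38.0), np.float64(93.0)] yaw -0.047 z95 0.047
n 445 c [512.5 293.5] size [np.float64(37.0), np.float64(94.0)] yaw -0.102 z95 0.047
n 449 c [508.7 224.4] size [np.float64(38.0), np.float64(93.0)] yaw -0.023 z95 0.046
n 439 c [505.5 154.7] size [np.float64(36.0), np.float64(92.0)] yaw -0.010 z95 0.047
[ 0.42767554 -0.00741283  0.17747151]
wrist 1824 ((477.8508605957031, -4.350210189819336), (16.069538116455078, 83.78897857666016), 87.98136901855469)
side 273 ((478.95361328125, -2.052154541015625), (19.576927185058594, 83.71798706054688), 87.87704467773438)
top 209 ((488.61907958984375, -4.7129693031311035), (14.009882926940918, 69.48877716064453), 89.30034637451172)
```

Request:
{"api": "apply_moves", "payload": {"rows": [[[0.6, 0, 0, 0, 0, 0, 0], [0.6, 0, 0, 0, 0, 0, 0], [0.6, 0, 0, 0, 0, 0, 0], [0.6, 0, 0, 0, 0, 0, 0], [0.6, 0, 0, 0, 0, 0, 0]]]}}

```text
time: 50.5
ee_pos: [0.4284, -0.0068, 0.1777]
orientation: [3.141, -0.0, -3.126]
force: [-0.3, -0.6, -0.8]
width: 0.0515
gripper_force: 0.0
```

```bash
python3 -c "
from rig import manip
print(manip.close_job())"
```

```text
the job is handed in; nothing more can be done
None
```

I handed the job in at about 50 s: all four cakes lie nose-forward in outlines 1–4, the hood was held shut over them for about 2 s, the pedal is up and the isolator is fully off; the hand-in returned no verdict.

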